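Tip out the produce box and sort lemons from garlic

TASK

Swing the lid of the wooden produce box back until it snaps fully open, then tip the box right over on its hinge so that everything in it drops into the tray. Set the box upright again and shut its lid, and sort what came out: every lemon into the white bowl, every garlic bulb into the open wooden crate. Leave bowl and crate standing upright on the worktop, and do not disturb the pepper mill, salt shaker and tea tin.

Things in the scene. Friction and masses are not known exactly. Their poses are not given: they have to be found in the camera images.
- tip_stand: fixed wooden tipping stand; origin on the worktop under the middle of the box's tip hinge, x along that hinge, y from tray to box, z up. Box pedestal 60 mm high at y 0..139 mm. Sorting tray at y -255..0, x -97..+72 mm (outer): floor 8 mm up, walls 8 mm thick and 27 mm high; at y -78..0 a ramp rises from its floor to the hinge
- produce_box (a joint): tip angle of the wooden box, rad: 0 upright on the pedestal, grows towards the tray, stop at 2.2 (mouth faces down into the tray). Box 158 (along hinge) x 136 x 75 mm high, walls 6 mm, at stand y 0..136, underside 66 mm over the worktop, 0.45 kg, damped. Past about 1.3 it falls over to the stop and stays; short of that it falls back upright
- box_hinge (a point): middle of the tip hinge (the box's lower tray-side edge), 66 mm above the worktop; at tip angle 0 its axes are the stand's; a tip by angle a turns them by +a about x
- box_peg (a point): grip point on the round wooden peg (16 mm across, 62 mm long, parallel to the hinge) on the box side facing the robot: 46 mm out from that side, the end 16 mm farther. Upright it lies +75 mm in y and +12 mm in z from the hinge line and swings with the box. Take it from above, fingers closing along the stand's y; it turns in the fingers as the box tips
- box_lid (a joint): opening of the lid relative to the box, rad: 0 shut, 2.2 fully back at its stop. Lid 150 x 140 x 7 mm, hinged on the box's top edge away from the tray. Over-centre sprung: below 1.6 it snaps shut, above 1.7 it snaps to 2.2 and stays there even when the box is tipped; about 4 N at the tab starts it from shut, 1 to 2 N from open
- lid_hinge (a point): middle of the lid's hinge line (136 mm in y, 75.5 mm in z from the tip hinge in the box's frame); turns with the lid
- lid_tab (a point): grip point in the lid's pull tab, 30 mm wide (along the hinge) x 12 mm thick, in the plane of the lid, sticking out 32 mm beyond its free edge in the middle. The point is 161 mm from the lid hinge; shut, it overhangs the tray, 145 mm above the worktop. Take it from above with the fingers closing along the hinge: it turns between them as the lid swings
- lemon_1_mid (a point): centre of the larger yellow lemon, 83 x 58 x 58 mm, long axis is this point's x; 0.13 kg; starts in the shut box; may be absent
- lemon_2_mid (a point): centre of the smaller yellow lemon, 75 x 58 x 59 mm, long axis is this point's x; 0.12 kg; starts in the shut box; may be absent
- garlic_1_mid (a point): centre of a whole garlic bulb, pale pinkish, 56 mm in every direction, roundish with a point on its +z; 0.03 kg; starts in the shut box; may be absent
- garlic_2_mid (a point): centre of another like garlic bulb, 56 mm; starts in the shut box; may be absent
- lemon_bowl: white round mixing bowl, 170 mm across the rim, 75 mm high, loose; origin at the centre of its underside, z up
- garlic_crate: open rectangular wooden crate, 120 (x) x 150 (y) x 60 mm high, walls 6 mm, loose; origin at the centre of its underside, z up
- pepper_mill: wooden pepper mill, 58 mm across, 170 mm tall, bystander; origin at its foot
- salt_shaker: salt shaker, 44 mm across, 90 mm tall, bystander; origin at its foot
- tea_tin: dark round tea tin, 73 mm across, 121 mm tall, bystander; origin at its foot
Things that resemble listed ones, but are neither listed nor needed, are in the scene too. What is shaped like the lemon_bowl but blue is not meant.

How it is judged:
On the way, in this order (a step that is already met when the one before it is completed fails the run):
1. the lid is swung fully back while the box stands upright (value of joint box_lid above 2.05 rad and value of joint produce_box below 0.15 rad), for 0.2 s.
2. the box is tipped right over with its lid fully back and everything has dropped into the tray (value of joint box_lid above 2 rad and value of joint produce_box above 1.9 rad and z of each of lemon_1_mid, lemon_2_mid, garlic_1_mid, garlic_2_mid in the frame of tip_stand below 0.07 m and y of each of lemon_1_mid, lemon_2_mid, garlic_1_mid, garlic_2_mid in the frame of tip_stand below -0.03 m), for 0.2 s.
At the end, for the whole second after the job is handed in: The box stands upright (tip under 0.06 rad) with its lid shut (under 0.08 rad); every lemon present lies at rest inside the white bowl, every garlic bulb present at rest inside the crate; bowl and crate stand upright on the worktop (value of joint produce_box below 0.06 rad and value of joint box_lid below 0.08 rad and horizontal distance between each of lemon_1_mid, lemon_2_mid and lemon_bowl below 0.07 m and z of each of lemon_1_mid, lemon_2_mid in the frame of lemon_bowl below 0.085 m and linear speed of each of lemon_1, lemon_2, garlic_1, garlic_2 below 0.03 m/s and y of garlic_1_mid in the frame of garlic_crate between -0.06 and 0.06 m and x of garlic_1_mid in the frame of garlic_crate between -0.045 and 0.045 m and z of each of garlic_1_mid, garlic_2_mid in the frame of garlic_crate below 0.07 m and y of garlic_2_mid in the frame of garlic_crate between -0.06 and 0.06 m and x of garlic_2_mid in the frame of garlic_crate between -0.045 and 0.045 m and angle between each of lemon_bowl, garlic_crate's own z axis and vertical below 0.15 rad and height (world z) of each of lemon_bowl, garlic_crate below 0.008 m); the robot touches nothing.
It fails at once if the box is tipped with something still in it while its lid is not fully back (value of joint produce_box above 0.5 rad and value of joint box_lid below 1.8 rad and y of any of lemon_1_mid, lemon_2_mid, garlic_1_mid, garlic_2_mid in the frame of tip_stand above -0.02 m).
It fails at once if the pepper mill is knocked over or pushed away (distance of pepper_mill from where it was at the start of the episode above 0.04 m or angle between pepper_mill's own z axis and vertical above 0.5 rad).
It fails at once if the salt shaker is knocked over or pushed away (distance of salt_shaker from where it was at the start of the episode above 0.04 m or angle between salt_shaker's own z axis and vertical above 0.5 rad).
It fails at once if the tea tin is knocked over or pushed away (distance of tea_tin from where it was at the start of the episode above 0.04 m or angle between tea_tin's own z axis and vertical above 0.5 rad).
Of lemon_1, lemon_2, garlic_1, garlic_2 only 2 to 4 are there at a start; the rules pass over those that are not, and their reading is None.
At some moment in a run one of lemon_bowl, garlic_crate may be knocked a few centimetres aside while the robot is not near it.
Once in a run the grip may slacken for a moment while it holds something.
It also fails if it takes over 210 s, if anything falls off the work surface, if the arm or the gripper's body presses on something with over 40 N, if the wrist force passes 120 N, or if a joint passes its speed limit or range.

ROBOT

A 6-joint arm with a two-finger parallel gripper is mounted at the origin on a cart in front of the work surface, level with it; the furniture and walls round the work are solid. World frame = base frame: x ahead of the robot, y to its left, z up, the work surface at z = 0. Lengths are in m, angles in rad, forces in N, time in s.
With the tool pointing down it reaches from about 0.225 to 0.875 m from the base axis. Payload 3.4 kg.
Tool frame: the origin (TCP) lies midway between the tips of the shut fingers; the grasp point (between the pads) lies 19 mm behind it (manip.pinch_z is the distance from the TCP to the grasp point, in m); z points along the fingers, y is the line along which they close (so a half turn about z gives the same grasp; the last joint's range is limited). The gripper opens to 85 mm and grips with 20 to 120 N. Pads are 22 mm wide; open, the fingers measure 114 mm over their backs; the gripper's body (76 mm by 85 mm) begins 54 mm behind the grasp point. The pads swing forward as they close: fully open they stand 13 mm farther back than shut.
Start: joints at [-1.238, 0.276, 1.505, -0, 1.361, -0.121], TCP at [0.252, -0.517, 0.231] pointing down, gripper open.
Joint ranges: [-2.89, 2.89], [-0.75, 2.08], [0.22, 2.7], [-1.18, 4.32], [0.11, 2.71], [-2.7, 2.7]. Speed limits (rad/s): [2.57, 2.57, 3.14, 3.14, 3.14, 3.14].

INTERFACE

Orientations are given as a unit quaternion [w, x, y, z].
In Python, from rig import manip gives the robot as it stands.
- The arm moves only by the tool carry_out, never from a script. Its arguments are lists of equal length, an entry for each row: "delta_pos": the shift along the tool's x, y, z scaled (see below), a list of three; "turn": the turn, a rotation vector about the tool's x, y, z scaled (see below), a list of three; "claw": the closure, from -1 (fully open) to 1 (shut). A call has 1 to 12 rows; each row is the pose to reach, as a shift and turn from the pose commanded when the call began, along the tool's axes at that moment; what a row does not reach only later rows make up. The controller multiplies each number of a shift by 400 mm and each number of a turn by 30 degrees. A row lasts 1/10 s, in which the tool goes at most 50 mm and 8.59 degrees, less where a joint would pass 70% of its speed; a pose out of reach is approached as far as the arm can. A call with a number of a shift or a turn outside -1 to 1 is refused whole. A call with a gripper value outside its range is refused whole. The fingers move at their own pace and stop on an object; "force" is the grip in N (left out, the last holds). Time passes only in rows, so rows that repeat a pose let the fingers close. It gives the time, the measured TCP pose, the force, the opening and the grip force at its end, in the units of the state.
- manip.get_state(): the state, without advancing time (a new reading comes with each control period).
- manip.get_image(name): name is "side" or "top" or "wrist"; returns a dict with "image" (420x560x3 uint8, red, green, blue), "z_map" (420x560 float32, m along the optical axis (not along the pixel's ray), 0 where there is no reading), "fx", "fy", "cx", "cy" (pixels), "k1" (the pictures are not rectified: a ray, as slopes to the right and down, at radius r is drawn at 1 + k1 r^2 times it, then the intrinsics apply), "world_to_cam" (4x4, takes a point from world to camera coordinates). Camera axes: x right, y down, z forward; pixel columns grow to the right and rows downward; lengths in m; the calibration is good to about 2 mm. A picture is of the moment at which its call begins.
- manip.sign_off(): hands the job in; it is judged then, once.
Trained networks look in the newest picture that a camera, given by its name, has taken for a name from the list of things; names that differ only in an ending like _2 or _b are one class to them, and where a whole thing is asked for, a point or a joint stands for the part that bears it (a point fixed in the world has none). Each returns a list of dicts, best first, with "score" (0 to 1); they miss things now and then, are a little off and sometimes report something else, mostly with a low value. They report only what shows in the picture. A call takes as long as a camera call. They do not tell look-alikes from the thing itself.
- manip.spot_in(camera, query): "point" ([x, y, z] in m, in world coordinates, good to about 4 mm: the middle of the surface that is visible of it).
- manip.place_of(camera, query): "point" ([x, y, z] in m, in world coordinates, good to about 4 mm: a listed point, or the origin of a listed thing).
The state is a dict: "clock": time; "qpos": joint angles; "qd": joint speeds; "effort": joint torques, N m; "position": TCP position; "ee_rot": TCP orientation; "contact_force": force on the tool from outside, world axes, zero at the start; "moment": the same for the moment, N m; "width": finger opening in m; "gripper_force": force on a finger pad.
Only numpy, scipy, OpenCV 4.12 (cv2) and the standard library are available. Lean on these libraries where they do the work, as an engineer would, in place of code of your own. Each camera call takes 0.05 s, during which the arm holds its last target. There are 200 camera calls.

## Working session

There is one attempt and no reset: what is moved stays moved. The work goes in short steps, Python scripts to look and compute and a tool call to move; the robot and the scene stay as the last step left them, time stands still between calls to the robot, and variables do not carry over. Pictures are saved under pics/ and viewed, at most 14 in all, crops included, and the job is handed in when it is done.

Besides the shell and the picture viewer there is one more tool, called after "Request:" as a command line: name --argument value ..., lists and objects as JSON in quotes. carry_out: Moves the arm, as the interface text tells. Shifts and turns lie within -1 to 1; 1 stands for 400 mm of shift or 30 degrees of turn. Its arguments: {"type":"object","properties":{"delta_pos":{"type":"array","items":{"type":"array","items":{"type":"number","minimum":-1,"maximum":1}}},"turn":{"type":"array","items":{"type":"array","items":{"type":"number","minimum":-1,"maximum":1}}},"claw":{"type":"array","items":{"type":"number"}},"force":{"type":"number"}},"required":["delta_pos","turn","claw"]}

```bash
mkdir -p pics; ls
cat > h.py <<'E'
import numpy as np, cv2
from rig import manip
from scipy.spatial.transform import Rotation as R
def save(cam,name):
    d=manip.get_image(cam); cv2.imwrite('pics/'+name+'.png',cv2.cvtColor(d['image'],cv2.COLOR_RGB2BGR)); return d
def cloud(d):
    h,w=d['z_map'].shape; u,v=np.meshgrid(np.arange(w),np.arange(h))
    xd=(u-d['cx'])/d['fx']; yd=(v-d['cy'])/d['fy']; x,y=xd.copy(),yd.copy()
    for _ in range(8):
        f=1+d['k1']*(x*x+y*y); x,y=xd/f,yd/f
    z=d['z_map']; P=np.stack([x*z,y*z,z],-1); T=np.linalg.inv(d['world_to_cam'])
    return P@T[:3,:3].T+T[:3,3]
def proj(d,p):
    c=d['world_to_cam']@np.r_[p,1]; x,y=c[:2]/c[2]; f=1+d['k1']*(x*x+y*y)
    return (d['cx']+d['fx']*x*f).round(), (d['cy']+d['fy']*y*f).round()
def rot():
    q=manip.get_state()['ee_rot']; return R.from_quat([q[1],q[2],q[3],q[0]])
def st():
    s=manip.get_state(); print({k:np.round(s[k],3) for k in ('clock','position','ee_rot','qpos','contact_force','width','gripper_force')})
def rel(p,base=None):
    # shift (in units of 0.4m) in tool axes from current measured pose to world p (TCP)
    s=manip.get_state(); return np.round(rot().inv().apply(np.array(p)-s['position'])/0.4,3)
E
python3 - <<'E'
from h import *
st(); print(rot().as_matrix().round(3), manip.pinch_z)
for c in('top','side'):
    d=save(c,c+'0')
    for q in ['tip_stand','produce_box','box_hinge','box_peg','lid_hinge','lid_tab','lemon_bowl','garlic_crate','pepper_mill','salt_shaker','tea_tin']:
        for r in manip.place_of(c,q)[:3]: print(c,q,np.round(r['point'],3),round(r['score'],2),proj(d,r['point']))
E
```

```text
pics
{'clock': np.float64(0.0), 'position': array([ 0.252, -0.516,  0.23 ]), 'ee_rot': array([-0.001,  0.974,  0.225, -0.   ]), 'qpos': array([-1.238,  0.277,  1.506, -0.   ,  1.361, -0.121]), 'contact_force': array([-0.058,  0.061, -0.205]), 'width': np.float64(0.085), 'gripper_force': np.float64(0.0)}
[[ 0.899  0.438 -0.001]
 [ 0.438 -0.899  0.002]
 [ 0.    -0.002 -1.   ]] 0.0187
top tip_stand [ 0.454  0.226 -0.002] 0.68 (np.float64(179.0), np.float64(244.0))Traceback (most recent call last):
  File "<stdin>", line 6, in <module>
ValueError: it knows: box_hinge, box_peg, garlic_1_mid, garlic_2_mid, garlic_crate, lemon_1_mid, lemon_2_mid, lemon_bowl, lid_hinge, lid_tab, pepper_mill, salt_shaker, tea_tin, tip_stand
```

Run:
```python
from h import *
for c in('top','side'):
    d=save(c,c+'0')
    for q in ['tip_stand','box_hinge','box_peg','lid_hinge','lid_tab','lemon_bowl','garlic_crate','pepper_mill','salt_shaker','tea_tin']:
        for r in manip.place_of(c,q)[:3]: print(c,q,np.round(r['point'],3),round(r['score'],2),*proj(d,r['point']))
```

```text
top tip_stand [ 0.453  0.227 -0.003] 0.84 178.0 244.0
top box_hinge [0.456 0.228 0.068] 0.55 173.0 241.0
top box_peg [0.334 0.309 0.076] 0.91 144.0 279.0
top lid_hinge [0.462 0.369 0.143] 0.9 120.0 236.0
top lid_hinge [0.336 0.309 0.077] 0.36 144.0 279.0
top lid_tab [0.456 0.207 0.144] 0.64 173.0 238.0
top lemon_bowl [ 0.425 -0.599  0.001] 0.83 433.0 255.0
top lemon_bowl [0.336 0.307 0.078] 0.62 144.0 279.0
top lemon_bowl [ 0.455 -0.179 -0.001] 0.6 301.0 245.0
top garlic_crate [ 0.454 -0.182  0.   ] 0.63 302.0 245.0
top garlic_crate [ 0.468 -0.384  0.004] 0.59 364.0 241.0
top pepper_mill [ 0.703  0.058 -0.005] 0.57 231.0 171.0
top salt_shaker [ 0.671 -0.057  0.005] 0.55 265.0 180.0
top tea_tin [ 0.686 -0.226  0.002] 0.78 315.0 176.0
side box_hinge [0.462 0.368 0.14 ] 0.23 266.0 322.0
side box_peg [0.334 0.307 0.077] 0.68 327.0 328.0
side lid_hinge [0.465 0.366 0.139] 0.73 264.0 322.0
side lid_tab [0.455 0.204 0.144] 0.68 281.0 268.0
side lid_tab [0.462 0.367 0.138] 0.28 266.0 323.0
side lemon_bowl [ 0.45  -0.177 -0.   ] 0.84 299.0 225.0
side lemon_bowl [ 0.422 -0.599  0.   ] 0.64 317.0 167.0
side garlic_crate [ 0.465 -0.381 -0.003] 0.81 301.0 193.0
side pepper_mill [0.709 0.059 0.004] 0.85 201.0 261.0
side salt_shaker [ 0.673 -0.052 -0.   ] 0.52 223.0 240.0
side tea_tin [ 0.685 -0.223 -0.   ] 0.58 233.0 210.0
```

View pics/top0.png

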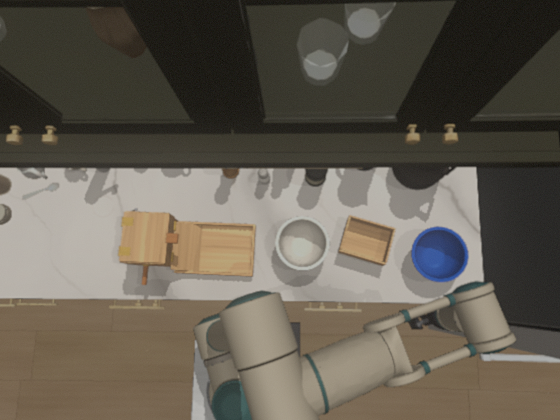

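View pics/side0.png

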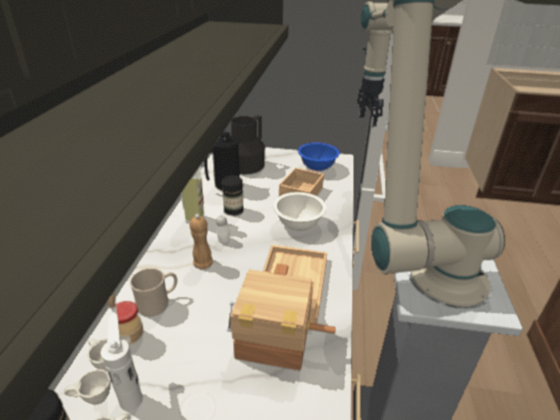

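White bowl at top (301,245), the blue one at (433,255) is the decoy. The crate is at (364,241). The box is at (150,240), its tab at (173,238) and its peg at (144,279). The bystanders are at (231,171), (265,180) and (315,176). The stand's yaw is about -2.5°.

```bash
cat >> h.py <<'E'
TH=np.radians(-2.5); H=np.array([0.4555,0.2275,0.066])
RS=R.from_euler('z',TH)
def S(p): return H*[1,1,0]+RS.apply(p)   # stand -> world
def down(yaw): # tool pointing down, tool y (closing line) at world angle yaw deg
    c,s=np.cos(np.radians(yaw)),np.sin(np.radians(yaw)); y=np.array([c,s,0]); z=np.array([0,0,-1.]); return R.from_matrix(np.c_[np.cross(y,z),y,z])
def near(yaw): # same grasp, half turn that is closest to present
    a,b=down(yaw),down(yaw+180); r=rot(); return a if (r.inv()*a).magnitude()<(r.inv()*b).magnitude() else b
def plan(wps):
    p=np.array(manip.get_state()['position']); r=rot()
    for q,t in wps:
        q=np.array(q); t=t if t is not None else r
        d=r.inv().apply(q-p)/.4; w=(r.inv()*t).as_rotvec()/np.radians(30); n=int(np.ceil(max(np.abs(d).max(),np.abs(w).max(),1e-6)/.95))
        ps,rs=p,r
        for k in range(1,n+1):
            q1=ps+(q-ps)*k/n; r1=rs*R.from_rotvec((rs.inv()*t).as_rotvec()*k/n)
            d=r.inv().apply(q1-p)/.4; w=(r.inv()*r1).as_rotvec()
            print('d',d.round(3)+0,'t',(w/np.radians(30)).round(3)+0,'rows',int(np.ceil(max(np.linalg.norm(q1-p)/.05,np.degrees(np.linalg.norm(w))/8.5)))); p,r=q1,r1
def arc(pts):  # rows of one call, position only
    s=manip.get_state(); print([list(map(float,(rot().inv().apply(np.array(q)-s['position'])/.4).round(3))) for q in pts])
E
python3 - <<'E'
from h import *
t=S([0,-0.027,0]); print(t)
r=near(-2.5)
plan([([t[0],t[1],.25],r),([t[0],t[1],.122],r)])
E
```

```text
[0.45432228 0.2005257  0.        ]
d [ 0.414 -0.463 -0.016] t [ 0.     0.    -0.683] rows 5
d [ 0.55  -0.289 -0.016] t [ 0.     0.    -0.683] rows 5
d [ 0.616 -0.078 -0.016] t [ 0.     0.    -0.683] rows 5
d [0.   0.   0.32] t [0. 0. 0.] rows 3
```

Request:
carry_out --delta_pos '[[0.414, -0.463, -0.016], [0.414, -0.463, -0.016], [0.414, -0.463, -0.016], [0.414, -0.463, -0.016], [0.414, -0.463, -0.016], [0.414, -0.463, -0.016]]' --turn '[[0, 0, -0.683], [0, 0, -0.683], [0, 0, -0.683], [0, 0, -0.683], [0, 0, -0.683], [0, 0, -0.683]]' --claw '[-1, -1, -1, -1, -1, -1]' --force 40

```text
clock: 1.8
position: [0.3201, -0.272, 0.2381]
ee_rot: [-0.001, 0.918, 0.397, 0.001]
contact_force: [-0.7, -0.8, -0.1]
width: 0.0854
gripper_force: 0.0
```

Request:
carry_out --delta_pos '[[0.55, -0.289, -0.016], [0.55, -0.289, -0.016], [0.55, -0.289, -0.016], [0.55, -0.289, -0.016], [0.55, -0.289, -0.016], [0.55, -0.289, -0.016]]' --turn '[[0, 0, -0.683], [0, 0, -0.683], [0, 0, -0.683], [0, 0, -0.683], [0, 0, -0.683], [0, 0, -0.683]]' --claw '[-1, -1, -1, -1, -1, -1]'

```text
clock: 2.4
position: [0.3886, -0.0337, 0.2445]
ee_rot: [-0.0, 0.832, 0.556, 0.002]
contact_force: [-0.3, 0.1, 1.0]
width: 0.0855
gripper_force: 0.0
```

Request:
carry_out --delta_pos '[[0.616, -0.078, -0.016], [0.616, -0.078, -0.016], [0.616, -0.078, -0.016], [0.616, -0.078, -0.016], [0.616, -0.078, -0.016], [0.616, -0.078, -0.016], [0.616, -0.078, -0.016]]' --turn '[[0, 0, -0.683], [0, 0, -0.683], [0, 0, -0.683], [0, 0, -0.683], [0, 0, -0.683], [0, 0, -0.683], [0, 0, -0.683]]' --claw '[-1, -1, -1, -1, -1, -1, -1]'

```text
clock: 3.1
position: [0.4556, 0.1998, 0.2499]
ee_rot: [0.0, 0.722, 0.692, -0.001]
contact_force: [-0.2, 0.6, 0.0]
width: 0.0853
gripper_force: 0.0
```

Run:
```python
from h import *
st()
d=save('wrist','w1')
for q in('lid_tab','lid_hinge'): print(q,[(np.round(r['point'],3),round(r['score'],2),proj(d,r['point'])) for r in manip.place_of('wrist',q)[:2]])
t=S([0,-0.027,0]); plan([([t[0],t[1],.122],near(-2.5))])
```

```text
{'clock': np.float64(3.1), 'position': array([0.456, 0.2  , 0.25 ]), 'ee_rot': array([ 0.   ,  0.722,  0.692, -0.001]), 'qpos': array([ 0.274,  0.149,  1.628, -0.002,  1.366,  0.317]), 'contact_force': array([-0.223,  0.649,  0.008]), 'width': np.float64(0.085), 'gripper_force': np.float64(0.0)}
lid_tab [(array([0.453, 0.202, 0.146]), 0.76, (np.float64(272.0), np.float64(209.0)))]
lid_hinge [(array([0.703, 0.058, 0.001]), 0.24, (np.float64(444.0), np.float64(265.0)))]
d [ 0.005 -0.002  0.321] t [-0.001  0.002 -0.005] rows 3
```

View pics/w1.png

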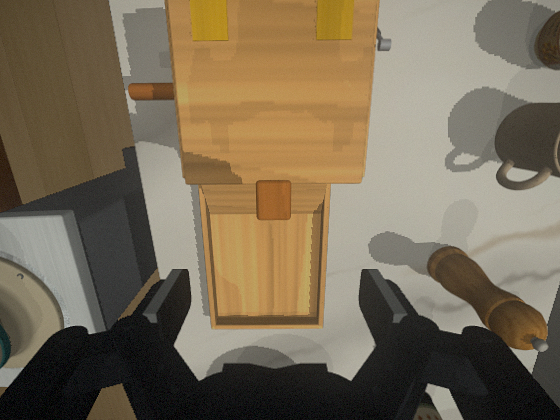

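The wrist view shows the tab at (273,200), centred between the open fingers at (170,300) and (375,300), and the box edge is level. I'll descend and grip.

Request:
carry_out --delta_pos '[[0.003, -0.002, 0.12], [0.003, -0.002, 0.24], [0.003, -0.002, 0.32], [0.003, -0.002, 0.32], [0.003, -0.002, 0.32], [0.003, -0.002, 0.32], [0.003, -0.002, 0.32], [0.003, -0.002, 0.32], [0.003, -0.002, 0.32], [0.003, -0.002, 0.32]]' --turn '[[0, 0, 0], [0, 0, 0], [0, 0, 0], [0, 0, 0], [0, 0, 0], [0, 0, 0], [0, 0, 0], [0, 0, 0], [0, 0, 0], [0, 0, 0]]' --claw '[-1, -1, -1, -1, 1, 1, 1, 1, 1, 1]' --force 40

```text
clock: 4.25
position: [0.4548, 0.2018, 0.1243]
ee_rot: [0.001, 0.722, 0.692, 0.001]
contact_force: [-2.0, -1.0, 6.4]
width: 0.0293
gripper_force: 41.6
```

Run:
```python
from h import *
st(); p=manip.get_state()['position']; print(p)
c=np.array([0,.136,.1415]); q0=RS.inv().apply(p-H*[1,1,0])
# grasp point assumed at height .145; rotate that point about lid hinge, carry TCP along
g=q0.copy(); g[2]=.145; v=g-c
def tcp(a):
    w=R.from_euler('x',-a).apply([0,v[1],v[2]]); return S([q0[0],c[1]+w[1],c[2]+w[2]+q0[2]-g[2]])
arc([tcp(a) for a in np.linspace(.15,1.85,12)])
```

```text
{'clock': np.float64(4.25), 'position': array([0.455, 0.202, 0.124]), 'ee_rot': array([0.001, 0.722, 0.692, 0.001]), 'qpos': array([ 0.278,  0.247,  1.835, -0.   ,  1.058,  0.322]), 'contact_force': array([-2.049, -0.98 ,  6.443]), 'width': np.float64(0.029), 'gripper_force': np.float64(41.564)}
[0.45481818 0.20177345 0.12425324]
[[0.006, 0.0, -0.06], [0.021, 0.0, -0.121], [0.046, 0.0, -0.178], [0.079, 0.001, -0.231], [0.12, 0.001, -0.278], [0.167, 0.001, -0.319], [0.221, 0.001, -0.351], [0.278, 0.001, -0.375], [0.339, 0.001, -0.39], [0.401, 0.001, -0.395], [0.463, 0.001, -0.391], [0.524, 0.001, -0.377]]
```

Request:
carry_out --delta_pos '[[0.006, 0, -0.06], [0.021, 0, -0.121], [0.046, 0, -0.178], [0.079, 0, -0.231], [0.12, 0, -0.278], [0.167, 0, -0.319], [0.221, 0, -0.351], [0.278, 0, -0.375], [0.339, 0, -0.39], [0.401, 0, -0.395], [0.463, 0, -0.391], [0.524, 0, -0.377]]' --turn '[[0, 0, 0], [0, 0, 0], [0, 0, 0], [0, 0, 0], [0, 0, 0], [0, 0, 0], [0, 0, 0], [0, 0, 0], [0, 0, 0], [0, 0, 0], [0, 0, 0], [0, 0, 0]]' --claw '[1, 1, 1, 1, 1, 1, 1, 1, 1, 1, 1, 1]'

```text
clock: 5.45
position: [0.4624, 0.4112, 0.2757]
ee_rot: [0.0, 0.722, 0.692, -0.0]
contact_force: [-3.2, -3.1, 3.9]
width: 0.0291
gripper_force: 48.1
```

Run:
```python
from h import *
st()
d=save('side','s2')
for q in('lid_tab','box_peg','lid_hinge'): print(q,[(np.round(r['point'],3),round(r['score'],2),proj(d,r['point'])) for r in manip.place_of('side',q)[:2]])
```

```text
{'clock': np.float64(5.45), 'position': array([0.462, 0.411, 0.276]), 'ee_rot': array([ 0.   ,  0.722,  0.692, -0.   ]), 'qpos': array([ 6.150e-01,  3.230e-01,  1.327e+00, -1.000e-03,  1.491e+00,
        6.590e-01]), 'contact_force': array([-3.22 , -3.085,  3.86 ]), 'width': np.float64(0.029), 'gripper_force': np.float64(48.088)}
lid_tab [(array([0.461, 0.406, 0.295]), 0.85, (np.float64(262.0), np.float64(279.0))), (array([ 0.465, -0.381, -0.001]), 0.74, (np.float64(301.0), np.float64(193.0)))]
box_peg [(array([0.335, 0.306, 0.077]), 0.97, (np.float64(327.0), np.float64(328.0)))]
lid_hinge [(array([0.461, 0.37 , 0.142]), 0.78, (np.float64(266.0), np.float64(323.0)))]
```

The tab followed to about 1.81 rad. I'll release it, back up and move over the peg.

Request:
carry_out --delta_pos '[[0.03, 0, 0.01], [0.03, 0, 0.01], [0.03, 0, 0.01], [0.03, 0, 0.01], [0.03, 0, -0.1], [0.03, 0, -0.18], [0.03, 0, -0.18]]' --turn '[[0, 0, 0], [0, 0, 0], [0, 0, 0], [0, 0, 0], [0, 0, 0], [0, 0, 0], [0, 0, 0]]' --claw '[1, -1, -1, -1, -1, -1, -1]'

```text
clock: 6.35
position: [0.4661, 0.4233, 0.3506]
ee_rot: [0.001, 0.723, 0.691, 0.005]
contact_force: [0.8, 0.8, 0.1]
width: 0.0855
gripper_force: 0.0
```

Run:
```python
from h import *
st()
d=save('side','s3')
for q in('lid_tab','box_peg'): print(q,[(np.round(r['point'],3),round(r['score'],2),proj(d,r['point'])) for r in manip.place_of('side',q)[:2]])
t=S([-.1275,.0755,0]);print(t)
plan([([t[0],t[1],.25],down(87.5)),([t[0],t[1],.057],down(87.5))])
```

```text
{'clock': np.float64(6.35), 'position': array([0.466, 0.423, 0.351]), 'ee_rot': array([0.001, 0.723, 0.691, 0.005]), 'qpos': array([ 6.280e-01,  3.190e-01,  1.156e+00, -1.000e-03,  1.657e+00,
        6.720e-01]), 'contact_force': array([0.85 , 0.824, 0.106]), 'width': np.float64(0.085), 'gripper_force': np.float64(0.0)}
lid_tab [(array([0.463, 0.464, 0.27 ]), 0.59, (np.float64(255.0), np.float64(314.0)))]
box_peg [(array([0.33 , 0.305, 0.081]), 0.74, (np.float64(330.0), np.float64(326.0)))]
[0.33141462 0.30848961 0.        ]
d [-0.075 -0.08   0.059] t [-0.001  0.    -0.751] rows 3
d [-0.038 -0.102  0.059] t [-0.001  0.    -0.751] rows 3
d [ 0.004 -0.109  0.059] t [-0.001  0.    -0.751] rows 3
d [ 0.045 -0.099  0.059] t [-0.001  0.    -0.751] rows 3
d [0.    0.    0.482] t [0. 0. 0.] rows 4
```

Request:
carry_out --delta_pos '[[-0.075, -0.08, 0.059], [-0.075, -0.08, 0.059], [-0.075, -0.08, 0.059], [-0.075, -0.08, 0.059]]' --turn '[[0, 0, -0.751], [0, 0, -0.751], [0, 0, -0.751], [0, 0, -0.751]]' --claw '[-1, -1, -1, -1]'

```text
clock: 6.9
position: [0.4298, 0.3934, 0.3197]
ee_rot: [-0.0, 0.574, 0.819, -0.002]
contact_force: [0.8, 0.8, 0.4]
width: 0.0854
gripper_force: 0.0
```

Request:
carry_out --delta_pos '[[-0.038, -0.102, 0.059], [-0.038, -0.102, 0.059], [-0.038, -0.102, 0.059], [-0.038, -0.102, 0.059]]' --turn '[[0, 0, -0.751], [0, 0, -0.751], [0, 0, -0.751], [0, 0, -0.751]]' --claw '[-1, -1, -1, -1]'

```text
clock: 7.3
position: [0.3974, 0.3658, 0.2973]
ee_rot: [-0.0, 0.404, 0.915, -0.001]
contact_force: [0.3, -0.4, 0.3]
width: 0.0854
gripper_force: 0.0
```

Request:
carry_out --delta_pos '[[0.004, -0.109, 0.059], [0.004, -0.109, 0.059], [0.004, -0.109, 0.059], [0.004, -0.109, 0.059]]' --turn '[[0, 0, -0.751], [0, 0, -0.751], [0, 0, -0.751], [0, 0, -0.751]]' --claw '[-1, -1, -1, -1]'

```text
clock: 7.7
position: [0.3646, 0.3379, 0.2743]
ee_rot: [0.0, 0.218, 0.976, -0.0]
contact_force: [-0.4, -0.2, 0.3]
width: 0.0853
gripper_force: 0.0
```

Request:
carry_out --delta_pos '[[0.045, -0.099, 0.059], [0.045, -0.099, 0.059], [0.045, -0.099, 0.059], [0.045, -0.099, 0.059], [0.045, -0.099, 0.059]]' --turn '[[0, 0, -0.751], [0, 0, -0.751], [0, 0, -0.751], [0, 0, -0.751], [0, 0, -0.751]]' --claw '[-1, -1, -1, -1, -1]'

```text
clock: 8.2
position: [0.3322, 0.3101, 0.2513]
ee_rot: [0.0, 0.023, 1.0, 0.0]
contact_force: [-0.3, 0.7, -0.3]
width: 0.0859
gripper_force: 0.0
```

Run:
```python
from h import *
st()
d=save('wrist','w4')
for q in('box_peg',): print(q,[(np.round(r['point'],3),round(r['score'],2),proj(d,r['point'])) for r in manip.place_of('wrist',q)[:2]])
t=[.3315,.3075]
plan([([t[0],t[1],.057],down(87.5))])
```

```text
{'clock': np.float64(8.2), 'position': array([0.332, 0.31 , 0.251]), 'ee_rot': array([0.   , 0.023, 1.   , 0.   ]), 'qpos': array([ 0.598,  0.08 ,  1.706, -0.   ,  1.355, -0.927]), 'contact_force': array([-0.261,  0.678, -0.29 ]), 'width': np.float64(0.086), 'gripper_force': np.float64(0.0)}
box_peg [(array([0.332, 0.311, 0.078]), 0.83, (np.float64(276.0), np.float64(191.0)))]
d [ 0.001 -0.006  0.485] t [ 0.001  0.001 -0.002] rows 4
```

View pics/w4.png

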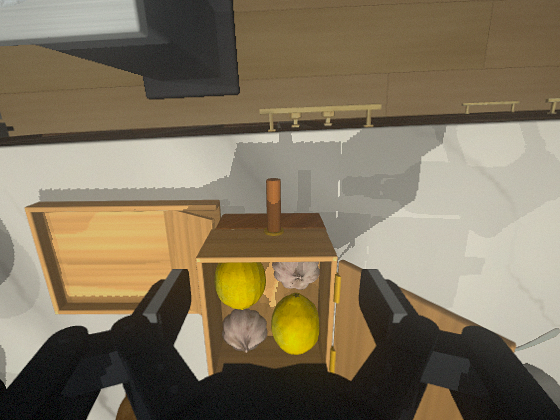

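The lid is fully back. The box holds two lemons at (240,285) and (296,323) and two garlic bulbs at (297,272) and (244,330). The peg at (273,205) is centred, so I'll descend and grip it.

Request:
carry_out --delta_pos '[[0.001, -0.003, 0.12], [0.001, -0.003, 0.24], [0.001, -0.003, 0.36], [0.001, -0.003, 0.485], [0.001, -0.003, 0.485], [0.001, -0.003, 0.485], [0.001, -0.003, 0.485], [0.001, -0.003, 0.485], [0.001, -0.003, 0.485], [0.001, -0.003, 0.485], [0.001, -0.003, 0.485], [0.001, -0.003, 0.485]]' --turn '[[0, 0, 0], [0, 0, 0], [0, 0, 0], [0, 0, 0], [0, 0, 0], [0, 0, 0], [0, 0, 0], [0, 0, 0], [0, 0, 0], [0, 0, 0], [0, 0, 0], [0, 0, 0]]' --claw '[-1, -1, -1, -1, -1, 1, 1, 1, 1, 1, 1, 1]' --force 50

```text
clock: 9.5
position: [0.3317, 0.3087, 0.0584]
ee_rot: [0.001, 0.021, 1.0, 0.0]
contact_force: [-0.1, -0.6, 7.5]
width: 0.0146
gripper_force: 48.6
```

Run:
```python
from h import *
st(); p=np.array(manip.get_state()['position']); 
# peg at (.075,.078) about hinge (0,.066); displacement only
v=np.array([0,.075,.012])
def tcp(a): return p+RS.apply(R.from_euler('x',a).apply(v)-v)
arc([tcp(a) for a in np.linspace(0.05,1.1,12)])
arc([tcp(a) for a in np.linspace(1.2,2.18,12)])
```

```text
{'clock': np.float64(9.5), 'position': array([0.332, 0.309, 0.058]), 'ee_rot': array([0.001, 0.021, 1.   , 0.   ]), 'qpos': array([ 5.960e-01,  2.690e-01,  2.014e+00, -1.000e-03,  8.560e-01,
       -9.330e-01]), 'contact_force': array([-0.078, -0.638,  7.516]), 'width': np.float64(0.015), 'gripper_force': np.float64(48.566)}
[[-0.0, -0.002, -0.009], [-0.0, -0.006, -0.027], [-0.0, -0.013, -0.044], [-0.0, -0.02, -0.06], [-0.0, -0.03, -0.076], [-0.0, -0.04, -0.09], [-0.0, -0.053, -0.104], [-0.0, -0.066, -0.116], [-0.0, -0.08, -0.127], [-0.0, -0.096, -0.136], [-0.0, -0.112, -0.144], [-0.0, -0.129, -0.151]]
[[-0.0, -0.147, -0.156], [-0.0, -0.164, -0.159], [-0.0, -0.181, -0.16], [0.0, -0.198, -0.16], [0.0, -0.215, -0.158], [0.0, -0.231, -0.155], [0.0, -0.248, -0.15], [0.0, -0.263, -0.144], [0.0, -0.278, -0.137], [0.0, -0.293, -0.128], [0.0, -0.307, -0.118], [0.0, -0.319, -0.107]]
```

Request:
carry_out --delta_pos '[[0, -0.002, -0.009], [0, -0.006, -0.027], [0, -0.013, -0.044], [0, -0.02, -0.06], [0, -0.03, -0.076], [0, -0.04, -0.09], [0, -0.053, -0.104], [0, -0.066, -0.116], [0, -0.08, -0.127], [0, -0.096, -0.136], [0, -0.112, -0.144], [0, -0.129, -0.151]]' --turn '[[0, 0, 0], [0, 0, 0], [0, 0, 0], [0, 0, 0], [0, 0, 0], [0, 0, 0], [0, 0, 0], [0, 0, 0], [0, 0, 0], [0, 0, 0], [0, 0, 0], [0, 0, 0]]' --claw '[1, 1, 1, 1, 1, 1, 1, 1, 1, 1, 1, 1]'

```text
clock: 10.7
position: [0.3303, 0.2664, 0.1218]
ee_rot: [0.002, 0.024, 1.0, 0.011]
contact_force: [-10.1, 24.2, 20.1]
width: 0.0141
gripper_force: 48.9
```

Request:
carry_out --delta_pos '[[0, -0.018, -0.005], [0, -0.035, -0.008], [0, -0.052, -0.009], [0, -0.069, -0.009], [0, -0.086, -0.007], [0, -0.102, -0.004], [0, -0.119, 0.001], [0, -0.134, 0.007], [0, -0.149, 0.014], [0, -0.164, 0.023], [0, -0.178, 0.033], [0, -0.19, 0.044]]' --turn '[[0, 0, 0], [0, 0, 0], [0, 0, 0], [0, 0, 0], [0, 0, 0], [0, 0, 0], [0, 0, 0], [0, 0, 0], [0, 0, 0], [0, 0, 0], [0, 0, 0], [0, 0, 0]]' --claw '[1, 1, 1, 1, 1, 1, 1, 1, 1, 1, 1, 1]'

```text
clock: 11.9
position: [0.3278, 0.1817, 0.1]
ee_rot: [0.002, 0.021, 1.0, 0.001]
contact_force: [5.6, 4.4, -3.0]
width: 0.0141
gripper_force: 59.8
```

Request:
carry_out --delta_pos '[[0, 0, 0], [0, 0, 0], [0, 0, 0], [0, 0, 0], [0, 0, 0], [0, 0, 0], [0, 0, 0], [0, 0, 0]]' --turn '[[0, 0, 0], [0, 0, 0], [0, 0, 0], [0, 0, 0], [0, 0, 0], [0, 0, 0], [0, 0, 0], [0, 0, 0]]' --claw '[1, 1, 1, 1, 1, 1, 1, 1]'

```text
clock: 12.7
position: [0.3277, 0.1811, 0.0994]
ee_rot: [0.002, 0.021, 1.0, 0.0]
contact_force: [6.5, 1.3, -5.9]
width: 0.014
gripper_force: 59.4
```

Run:
```python
from h import *
st()
d=save('side','s5')
for q in('box_peg','lid_tab','lid_hinge','garlic_1_mid','lemon_1_mid'): print(q,[(np.round(r['point'],3),round(r['score'],2),proj(d,r['point'])) for r in manip.place_of('side',q)[:3]])
```

```text
{'clock': np.float64(12.7), 'position': array([0.328, 0.181, 0.099]), 'ee_rot': array([0.002, 0.021, 1.   , 0.   ]), 'qpos': array([ 3.190e-01,  1.020e-01,  2.107e+00, -1.000e-03,  9.290e-01,
       -1.209e+00]), 'contact_force': array([ 6.528,  1.318, -5.924]), 'width': np.float64(0.014), 'gripper_force': np.float64(59.383)}
box_peg [(array([0.327, 0.18 , 0.12 ]), 0.7, (np.float64(335.0), np.float64(275.0)))]
lid_tab [(array([ 0.689, -0.223,  0.001]), 0.3, (np.float64(232.0), np.float64(209.0)))]
lid_hinge [(array([0.455, 0.093, 0.134]), 0.59, (np.float64(287.0), np.float64(243.0)))]
garlic_1_mid []
lemon_1_mid []
```

View pics/s5.png

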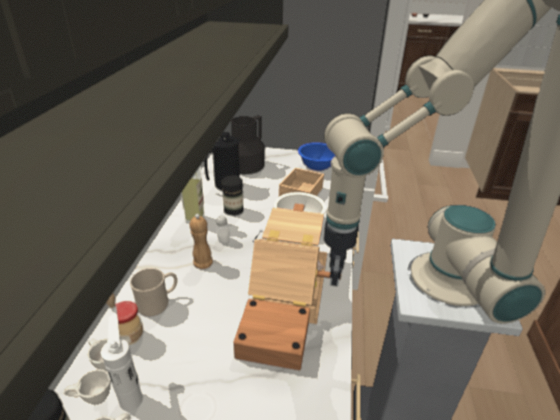

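The box is tipped right over, with the peg at about 2.15 rad and the lid horizontal above the tray. I'll reverse the arc.

Request:
carry_out --delta_pos '[[0, 0.012, -0.011], [0, 0.026, -0.021], [0, 0.041, -0.03], [0, 0.056, -0.037], [0, 0.071, -0.043], [0, 0.088, -0.048], [0, 0.104, -0.051], [0, 0.121, -0.053], [0, 0.138, -0.053], [0, 0.155, -0.052], [0, 0.172, -0.049], [0, 0.19, -0.044]]' --turn '[[0, 0, 0], [0, 0, 0], [0, 0, 0], [0, 0, 0], [0, 0, 0], [0, 0, 0], [0, 0, 0], [0, 0, 0], [0, 0, 0], [0, 0, 0], [0, 0, 0], [0, 0, 0]]' --claw '[1, 1, 1, 1, 1, 1, 1, 1, 1, 1, 1, 1]'

```text
clock: 14.2
position: [0.3299, 0.2533, 0.1175]
ee_rot: [0.001, 0.019, 1.0, -0.004]
contact_force: [5.5, -8.0, 3.8]
width: 0.0145
gripper_force: 61.1
```

Request:
carry_out --delta_pos '[[0, 0.017, 0.007], [0, 0.033, 0.015], [0, 0.049, 0.024], [0, 0.063, 0.035], [0, 0.076, 0.047], [0, 0.089, 0.061], [0, 0.099, 0.075], [0, 0.109, 0.091], [0, 0.116, 0.107], [0, 0.123, 0.124], [0, 0.127, 0.142], [0, 0.129, 0.151]]' --turn '[[0, 0, 0], [0, 0, 0], [0, 0, 0], [0, 0, 0], [0, 0, 0], [0, 0, 0], [0, 0, 0], [0, 0, 0], [0, 0, 0], [0, 0, 0], [0, 0, 0], [0, 0, 0]]' --claw '[1, 1, 1, 1, 1, 1, 1, 1, 1, 1, 1, 1]'

```text
clock: 15.4
position: [0.3314, 0.3073, 0.0561]
ee_rot: [0.0, 0.02, 1.0, -0.001]
contact_force: [4.3, -2.4, 4.2]
width: 0.0143
gripper_force: 70.2
```

Request:
carry_out --delta_pos '[[0, 0, 0], [0, 0, 0], [0, 0, 0], [0, 0, 0], [0, 0, 0], [0, 0, -0.12], [0, 0, -0.24], [0, 0, -0.36], [0, 0, -0.5], [0, 0, -0.5]]' --turn '[[0, 0, 0], [0, 0, 0], [0, 0, 0], [0, 0, 0], [0, 0, 0], [0, 0, 0], [0, 0, 0], [0, 0, 0], [0, 0, 0], [0, 0, 0]]' --claw '[1, 1, -1, -1, -1, -1, -1, -1, -1, -1]'

```text
clock: 16.4
position: [0.3332, 0.3104, 0.263]
ee_rot: [0.005, 0.021, 1.0, 0.004]
contact_force: [-0.4, -0.2, 1.2]
width: 0.0848
gripper_force: 0.0
```

Run:
```python
from h import *
st()
for c in ('wrist','top','side'):
    d=save(c,c+'6')
    for q in('box_peg','lid_tab','lid_hinge','garlic_1_mid','lemon_1_mid','lemon_bowl','garlic_crate'): print(c,q,[(np.round(r['point'],3),round(r['score'],2),*proj(d,r['point'])) for r in manip.place_of(c,q)[:3]])
```

```text
{'clock': np.float64(16.4), 'position': array([0.333, 0.31 , 0.263]), 'ee_rot': array([0.005, 0.021, 1.   , 0.004]), 'qpos': array([ 0.597,  0.068,  1.689,  0.   ,  1.372, -0.933]), 'contact_force': array([-0.432, -0.206,  1.171]), 'width': np.float64(0.085), 'gripper_force': np.float64(0.0)}
wrist box_peg [(array([0.331, 0.308, 0.077]), 0.6, np.float64(271.0), np.float64(186.0))]
wrist lid_tab []
wrist lid_hinge []
wrist garlic_1_mid [(array([0.488, 0.065, 0.03 ]), 0.56, np.float64(112.0), np.float64(290.0))]
wrist lemon_1_mid [(array([0.432, 0.017, 0.03 ]), 0.7, np.float64(69.0), np.float64(256.0))]
wrist lemon_bowl []
wrist garlic_crate []
top box_peg [(array([0.333, 0.306, 0.078]), 0.62, np.float64(145.0), np.float64(280.0))]
top lid_tab [(array([0.466, 0.463, 0.27 ]), 0.83, np.float64(69.0), np.float64(228.0))]
top lid_hinge [(array([0.46 , 0.369, 0.141]), 0.89, np.float64(120.0), np.float64(236.0))]
top garlic_1_mid [(array([0.486, 0.063, 0.026]), 0.65, np.float64(227.0), np.float64(234.0))]
top lemon_1_mid [(array([0.489, 0.064, 0.025]), 0.56, np.float64(226.0), np.float64(233
[... 695 characters left out ...]
.0)), (array([ 0.453,  0.232, -0.003]), 0.47, np.float64(279.0), np.float64(320.0))]
side garlic_1_mid [(array([0.484, 0.067, 0.032]), 0.61, np.float64(277.0), np.float64(264.0))]
side lemon_1_mid [(array([0.426, 0.019, 0.036]), 0.94, np.float64(300.0), np.float64(255.0)), (array([ 0.689, -0.226, -0.002]), 0.45, np.float64(232.0), np.float64(210.0))]
side lemon_bowl [(array([ 0.424, -0.597,  0.001]), 0.68, np.float64(316.0), np.float64(167.0)), (array([ 0.453, -0.178, -0.   ]), 0.6, np.float64(298.0), np.float64(224.0))]
side garlic_crate [(array([ 0.467, -0.382, -0.002]), 0.73, np.float64(300.0), np.float64(193.0)), (array([0.71 , 0.06 , 0.004]), 0.44, np.float64(201.0), np.float64(261.0))]
```

View pics/wrist6.png

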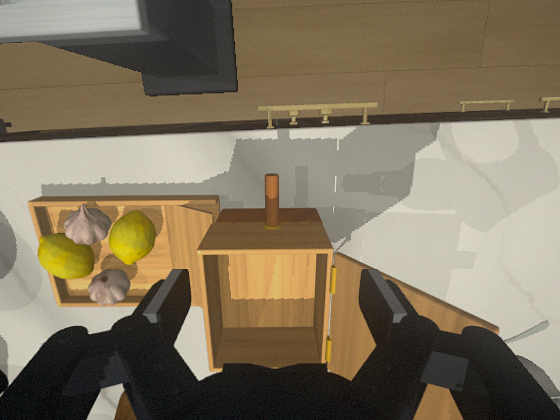

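The box is empty and upright. In the tray are lemons at (65,256) and (132,237) and garlic at (86,224) and (108,287). Next I'll shut the lid by pushing it from behind with closed fingers.

Run:
```python
from h import *
r=down(87.5)
plan([([.35,.33,.36],r),([.463,.53,.36],r),([.463,.53,.245],r),([.463,.355,.25],r),([.44,.2,.30],r)])
d=manip.get_image('top'); P=cloud(d)
m=(np.abs(P[...,0]-.46)<.12)&(np.abs(P[...,1]-.56)<.09); print('behind lid max z',P[m][:,2].max(), (P[m][:,2]>.05).sum())
```

```text
d [-0.045  0.056 -0.258] t [0.    0.    0.003] rows 3
d [-0.26   0.512  0.   ] t [0. 0. 0.] rows 5
d [0.    0.    0.288] t [0. 0. 0.] rows 3
d [-0.019 -0.437 -0.013] t [0. 0. 0.] rows 4
d [ 0.041 -0.39  -0.125] t [0. 0. 0.] rows 4
behind lid max z 0.5181496846437808 4
```

Request:
carry_out --delta_pos '[[-0.045, 0.056, -0.258], [-0.045, 0.056, -0.258], [-0.045, 0.056, -0.258], [-0.305, 0.568, -0.258], [-0.305, 0.568, -0.258], [-0.305, 0.568, -0.258], [-0.305, 0.568, -0.258], [-0.305, 0.568, -0.258], [-0.305, 0.568, -0.258], [-0.305, 0.568, -0.258]]' --turn '[[0, 0, 0], [0, 0, 0], [0, 0, 0], [0, 0, 0], [0, 0, 0], [0, 0, 0], [0, 0, 0], [0, 0, 0], [0, 0, 0], [0, 0, 0]]' --claw '[1, 1, 1, 1, 1, 1, 1, 1, 1, 1]' --force 25

```text
clock: 18.65
position: [0.4623, 0.5303, 0.3584]
ee_rot: [-0.001, 0.021, 1.0, -0.001]
contact_force: [0.3, -0.1, 0.3]
width: 0.0001
gripper_force: 0.0
```

Request:
carry_out --delta_pos '[[0, 0, 0.1], [0, 0, 0.2], [0, 0, 0.288], [0, 0, 0.288], [-0.003, -0.06, 0.286], [-0.005, -0.12, 0.284], [-0.008, -0.18, 0.282], [-0.01, -0.24, 0.28], [-0.013, -0.3, 0.279], [-0.015, -0.36, 0.277], [-0.018, -0.42, 0.275], [-0.019, -0.437, 0.275]]' --turn '[[0, 0, 0], [0, 0, 0], [0, 0, 0], [0, 0, 0], [0, 0, 0], [0, 0, 0], [0, 0, 0], [0, 0, 0], [0, 0, 0], [0, 0, 0], [0, 0, 0], [0, 0, 0]]' --claw '[1, 1, 1, 1, 1, 1, 1, 1, 1, 1, 1, 1]'

```text
clock: 19.85
position: [0.4638, 0.3553, 0.2616]
ee_rot: [0.008, 0.021, 1.0, 0.005]
contact_force: [1.0, 1.0, -0.8]
width: -0.0
gripper_force: 0.0
```

Request:
carry_out --delta_pos '[[0, 0, 0], [0, 0, 0], [0.041, -0.39, -0.125], [0.041, -0.39, -0.125], [0.041, -0.39, -0.125], [0.041, -0.39, -0.125], [0.041, -0.39, -0.125]]' --turn '[[0, 0, 0], [0, 0, 0], [0, 0, 0], [0, 0, 0], [0, 0, 0], [0, 0, 0], [0, 0, 0]]' --claw '[1, 1, -1, -1, -1, -1, -1]'

```text
clock: 20.55
position: [0.44, 0.199, 0.3003]
ee_rot: [0.0, 0.022, 1.0, 0.0]
contact_force: [0.3, 1.3, 0.2]
width: 0.0725
gripper_force: 0.0
```

Run:
```python
from h import *
st()
d=save('side','side7')
for q in('lid_tab','box_peg','lid_hinge'): print(q,[(np.round(r['point'],3),round(r['score'],2),*proj(d,r['point'])) for r in manip.place_of('side',q)[:2]])
```

```text
{'clock': np.float64(20.55), 'position': array([0.44 , 0.199, 0.3  ]), 'ee_rot': array([0.   , 0.022, 1.   , 0.   ]), 'qpos': array([ 0.281,  0.102,  1.56 ,  0.   ,  1.479, -1.245]), 'contact_force': array([0.314, 1.256, 0.171]), 'width': np.float64(0.073), 'gripper_force': np.float64(0.0)}
lid_tab [(array([0.453, 0.204, 0.146]), 0.63, np.float64(282.0), np.float64(267.0))]
box_peg [(array([0.332, 0.307, 0.077]), 0.55, np.float64(329.0), np.float64(328.0))]
lid_hinge [(array([0.461, 0.368, 0.141]), 0.77, np.float64(266.0), np.float64(322.0))]
```

The lid is shut, with the tab at z 0.146. Now I'll look over the tray.

Request:
carry_out --delta_pos '[[0, -0.38, 0], [0, -0.38, 0], [0, -0.38, 0], [0, -0.38, 0], [0, -0.38, 0]]' --turn '[[0, 0, 0], [0, 0, 0], [0, 0, 0], [0, 0, 0], [0, 0, 0]]' --claw '[-1, -1, -1, -1, -1]'

```text
clock: 21.25
position: [0.4336, 0.0483, 0.2995]
ee_rot: [-0.001, 0.022, 1.0, 0.001]
contact_force: [0.4, 0.4, -0.3]
width: 0.0855
gripper_force: 0.0
```

```bash
cat >> h.py <<'E'
def fruits(d,zmin=.012):
    """segment tray/loose items: colour + cloud; prints xy centre, long axis world angle, extents"""
    P=cloud(d); hsv=cv2.cvtColor(d['image'],cv2.COLOR_RGB2HSV)
    x,y,z=P[...,0],P[...,1],P[...,2]; reg=(z>.02)&(z<.09)&(x>.36)&(x<.55)&(y<.17)&(y>-.06)
    ye=(hsv[...,0]>20)&(hsv[...,0]<34)&(hsv[...,1]>170)&reg; ga=(hsv[...,1]<75)&(hsv[...,2]>60)&reg
    for n,m in(('lemon',ye),('garlic',ga)):
        m=cv2.morphologyEx(m.astype(np.uint8),cv2.MORPH_OPEN,np.ones((5,5)))
        k,l,s,c=cv2.connectedComponentsWithStats(m)
        for i in range(1,k):
            if s[i,4]<250: continue
            q=P[l==i]; (cx,cy),(w,h),a=cv2.minAreaRect(q[:,:2].astype(np.float32)*1000)
            if w<h: a+=90; 
            print(n,'px',c[i].round(),'xy',np.round([cx/1e3,cy/1e3],3),'long ang',round((a+90)%180-90),'ext',round(max(w,h)),round(min(w,h)),'top',q[:,2].max().round(3))
E
python3 - <<'E'
from h import *
st()
d=save('wrist','wrist8'); fruits(d)
for q in('garlic_1_mid','lemon_1_mid'): print(q,[(np.round(r['point'],3),round(r['score'],2),*proj(d,r['point'])) for r in manip.place_of('wrist',q)[:3]])
E
```

```text
{'clock': np.float64(21.25), 'position': array([0.434, 0.048, 0.299]), 'ee_rot': array([-0.001,  0.022,  1.   ,  0.001]), 'qpos': array([-5.000e-02,  2.900e-02,  1.642e+00,  1.000e-03,  1.472e+00,
       -1.577e+00]), 'contact_force': array([ 0.421,  0.389, -0.262]), 'width': np.float64(0.085), 'gripper_force': np.float64(0.0)}
lemon px [323. 153.] xy [0.405 0.114] long ang -54 ext 61 59 top 0.065
lemon px [251. 174.] xy [0.429 0.018] long ang -13 ext 62 60 top 0.064
garlic px [276. 139.] xy [0.382 0.052] long ang 17 ext 38 36 top 0.059
garlic_1_mid [(array([0.487, 0.066, 0.03 ]), 0.65, np.float64(288.0), np.float64(211.0))]
lemon_1_mid []
```

View pics/wrist8.png

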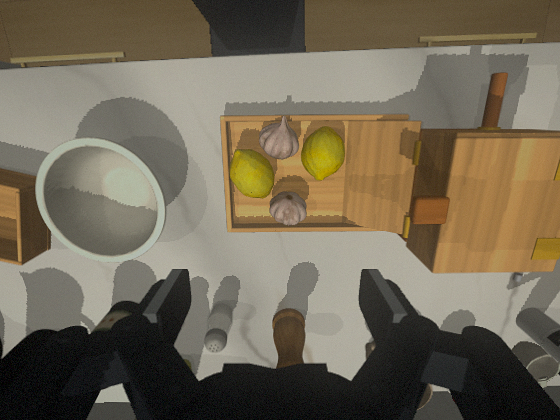

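In the wrist view, the lemons are at (323,153) and (251,174), and the garlic at (279,139) and (289,208). The white bowl is at (100,198). The garlic at (289,208) is the free one, so I'll take it first, with fingers closing along y.

Run:
```python
from h import *
r=down(87.5)
plan([([.486,.066,.11],r),([.486,.066,.012],r),([.486,.066,.2],r),([.46,-.354,.2],r)])
```

```text
d [-0.13   0.045  0.474] t [ 0.002 -0.001  0.008] rows 4
d [0.    0.    0.245] t [0. 0. 0.] rows 2
d [ 0.    0.   -0.47] t [0. 0. 0.] rows 4
d [ 0.01  -0.526  0.   ] t [0. 0. 0.] rows 5
d [ 0.01  -0.526  0.   ] t [0. 0. 0.] rows 5
```

Request:
carry_out --delta_pos '[[-0.13, 0.045, 0.2], [-0.13, 0.045, 0.35], [-0.13, 0.045, 0.474], [-0.13, 0.045, 0.6], [-0.13, 0.045, 0.719], [-0.13, 0.045, 0.719], [-0.13, 0.045, 0.719], [-0.13, 0.045, 0.719], [-0.13, 0.045, 0.719], [-0.13, 0.045, 0.719], [-0.13, 0.045, 0.719], [-0.13, 0.045, 0.719]]' --turn '[[0, 0, 0], [0, 0, 0], [0, 0, 0], [0, 0, 0], [0, 0, 0], [0, 0, 0], [0, 0, 0], [0, 0, 0], [0, 0, 0], [0, 0, 0], [0, 0, 0], [0, 0, 0]]' --claw '[-1, -1, -1, -1, -1, -1, -1, 1, 1, 1, 1, 1]' --force 25

```text
clock: 22.6
position: [0.4886, 0.0645, 0.0151]
ee_rot: [0.003, 0.021, 1.0, 0.001]
contact_force: [0.5, 2.6, 7.5]
width: 0.0513
gripper_force: 26.2
```

Request:
carry_out --delta_pos '[[0, 0, -0.12], [0, 0, -0.24], [0, 0, -0.36], [0, 0, -0.47], [0, 0, -0.47]]' --turn '[[0, 0, 0], [0, 0, 0], [0, 0, 0], [0, 0, 0], [0, 0, 0]]' --claw '[1, 1, 1, 1, 1]'

```text
clock: 23.1
position: [0.4901, 0.0638, 0.2082]
ee_rot: [0.008, 0.021, 1.0, -0.0]
contact_force: [0.8, -0.4, -0.3]
width: 0.0516
gripper_force: 26.8
```

Run:
```python
from h import *
st()
d=save('top','top9')
for q in('lemon_bowl','garlic_crate'): print(q,[(np.round(r['point'],3),round(r['score'],2),*proj(d,r['point'])) for r in manip.place_of('top',q)[:3]])
r=rot()
plan([([.46,-.354,.2],None),([.46,-.354,.075],None)])
```

```text
{'clock': np.float64(23.1), 'position': array([0.49 , 0.064, 0.208]), 'ee_rot': array([ 0.008,  0.021,  1.   , -0.   ]), 'qpos': array([-0.011,  0.161,  1.719, -0.   ,  1.245, -1.54 ]), 'contact_force': array([ 0.818, -0.44 , -0.322]), 'width': np.float64(0.052), 'gripper_force': np.float64(26.812)}
lemon_bowl [(array([ 0.424, -0.6  , -0.002]), 0.73, np.float64(433.0), np.float64(256.0)), (array([ 0.455, -0.179, -0.   ]), 0.66, np.float64(301.0), np.float64(245.0))]
garlic_crate [(array([ 0.467, -0.38 ,  0.002]), 0.59, np.float64(363.0), np.float64(241.0))]
d [ 0.009 -0.523  0.001] t [0. 0. 0.] rows 5
d [ 0.009 -0.523  0.001] t [0. 0. 0.] rows 5
d [0.    0.    0.312] t [0. 0. 0.] rows 3
```

Request:
carry_out --delta_pos '[[-0.005, -0.53, 0], [-0.005, -0.53, 0], [-0.005, -0.53, 0], [-0.005, -0.53, 0], [-0.005, -0.53, 0], [-0.005, -0.53, 0]]' --turn '[[0, 0, 0], [0, 0, 0], [0, 0, 0], [0, 0, 0], [0, 0, 0], [0, 0, 0]]' --claw '[1, 1, 1, 1, 1, 1]'

```text
clock: 23.85
position: [0.4779, -0.1491, 0.1987]
ee_rot: [-0.002, 0.023, 1.0, 0.001]
contact_force: [0.6, 0.2, -0.2]
width: 0.0519
gripper_force: 26.8
```

Request:
carry_out --delta_pos '[[-0.005, -0.53, 0], [-0.005, -0.53, 0], [-0.005, -0.53, 0], [-0.005, -0.53, 0], [-0.005, -0.53, 0], [-0.005, -0.53, 0], [-0.005, -0.53, 0]]' --turn '[[0, 0, 0], [0, 0, 0], [0, 0, 0], [0, 0, 0], [0, 0, 0], [0, 0, 0], [0, 0, 0]]' --claw '[1, 1, 1, 1, 1, 1, 1]'

```text
clock: 24.55
position: [0.4722, -0.357, 0.1996]
ee_rot: [-0.001, 0.02, 1.0, 0.002]
contact_force: [-0.3, 0.2, 0.3]
width: 0.0514
gripper_force: 26.8
```

Run:
```python
from h import *
st()
d=save('wrist','wrist10')
for c in('wrist','side'):
    if c=='side': d=save('side','side10')
    for q in('garlic_crate',): print(c,q,[(np.round(r['point'],3),round(r['score'],2),*proj(d,r['point'])) for r in manip.place_of(c,q)[:3]])
plan([([.473,-.36,.025],down(87.5))])
```

```text
{'clock': np.float64(24.55), 'position': array([ 0.472, -0.357,  0.2  ]), 'ee_rot': array([-0.001,  0.02 ,  1.   ,  0.002]), 'qpos': array([-7.660e-01,  3.220e-01,  1.518e+00,  1.000e-03,  1.305e+00,
       -2.296e+00]), 'contact_force': array([-0.28 ,  0.189,  0.28 ]), 'width': np.float64(0.051), 'gripper_force': np.float64(26.83)}
wrist garlic_crate [(array([ 0.469, -0.384, -0.001]), 0.67, np.float64(251.0), np.float64(185.0))]
side garlic_crate [(array([ 0.467, -0.379,  0.   ]), 0.72, np.float64(300.0), np.float64(193.0))]
d [-0.002 -0.006  0.439] t [0.001 0.    0.007] rows 4
```

View pics/wrist10.png

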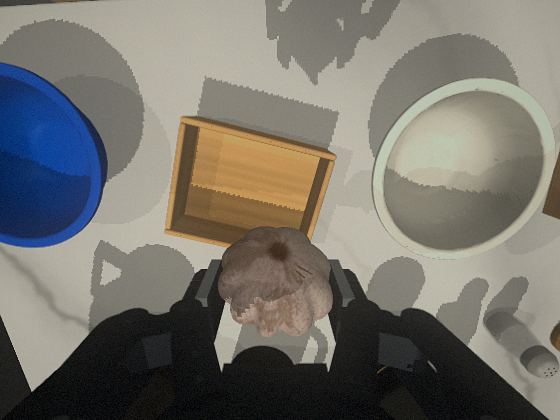

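The garlic is held at (275,285) and the crate at (250,180) is open beneath it. I'll lower with a 12° turn to match the crate.

Request:
carry_out --delta_pos '[[-0.002, -0.01, 0], [-0.002, -0.01, 0.1], [-0.002, -0.01, 0.2], [-0.002, -0.01, 0.3], [-0.002, -0.01, 0.38], [-0.002, -0.01, 0.44], [-0.002, -0.01, 0.44], [-0.002, -0.01, 0.44], [-0.002, -0.01, 0.44], [-0.002, -0.01, 0.3], [-0.002, -0.01, 0.15], [-0.002, -0.01, 0]]' --turn '[[0, 0, 0.2], [0, 0, 0.383], [0, 0, 0.383], [0, 0, 0.383], [0, 0, 0.383], [0, 0, 0.383], [0, 0, 0.383], [0, 0, 0.383], [0, 0, 0.383], [0, 0, 0.383], [0, 0, 0.383], [0, 0, 0.383]]' --claw '[1, 1, 1, 1, 1, 1, -0.45, -0.45, -0.45, -0.45, -0.45, -0.45]'

```text
clock: 25.95
position: [0.4731, -0.3639, 0.1783]
ee_rot: [0.001, 0.121, 0.993, -0.001]
contact_force: [0.9, -1.2, -0.2]
width: 0.0622
gripper_force: 0.0
```

Run:
```python
from h import *
st()
d=save('side','side11')
d=save('wrist','wrist11')
for q in('garlic_1_mid','garlic_crate'): print(q,[(np.round(r['point'],3),round(r['score'],2),*proj(d,r['point'])) for r in manip.place_of('wrist',q)[:3]])
plan([([.46,-.03,.28],down(87.5))])
```

```text
{'clock': np.float64(25.95), 'position': array([ 0.473, -0.364,  0.178]), 'ee_rot': array([ 0.001,  0.121,  0.993, -0.001]), 'qpos': array([-0.772,  0.34 ,  1.545,  0.   ,  1.253, -2.101]), 'contact_force': array([ 0.914, -1.24 , -0.194]), 'width': np.float64(0.062), 'gripper_force': np.float64(0.0)}
garlic_1_mid [(array([ 0.477, -0.357,  0.027]), 0.93, np.float64(286.0), np.float64(190.0))]
garlic_crate [(array([ 0.468, -0.387,  0.001]), 0.89, np.float64(258.0), np.float64(183.0))]
d [ 0.233  0.803 -0.259] t [-0.008  0.011 -0.38 ] rows 8
```

Request:
carry_out --delta_pos '[[0.23, 0.95, -0.26], [0.23, 0.95, -0.26], [0.23, 0.95, -0.26], [0.23, 0.95, -0.26], [0.23, 0.95, -0.26], [0.23, 0.95, -0.26], [0.23, 0.95, -0.26], [0.23, 0.95, -0.26], [0.23, 0.95, -0.26], [0.23, 0.95, -0.26], [0.23, 0.95, -0.26], [0.23, 0.95, -0.26]]' --turn '[[0, 0, -0.383], [0, 0, -0.383], [0, 0, -0.383], [0, 0, -0.383], [0, 0, -0.383], [0, 0, -0.383], [0, 0, -0.383], [0, 0, -0.383], [0, 0, -0.383], [0, 0, -0.383], [0, 0, -0.383], [0, 0, -0.383]]' --claw '[-1, -1, -1, -1, -1, -1, -1, -1, -1, -1, -1, -1]'

```text
clock: 27.35
position: [0.4744, 0.0258, 0.2776]
ee_rot: [-0.001, 0.022, 1.0, -0.0]
contact_force: [0.0, 0.5, 0.4]
width: 0.0854
gripper_force: 0.0
```

```bash
cat >> h.py <<'E'
def fruits2(d):
    P=cloud(d); hsv=cv2.cvtColor(d['image'],cv2.COLOR_RGB2HSV); x,y,z=np.moveaxis(P,-1,0)
    reg=(z>.03)&(z<.09)&(x>.35)&(x<.55)&(y<.16)&(y>-.06)
    for n,m in(('lemon',reg&(hsv[...,1]>140)&(hsv[...,0]>19)),('garlic',reg&(hsv[...,1]<110))):
        m=cv2.morphologyEx(m.astype(np.uint8),cv2.MORPH_OPEN,np.ones((5,5)))
        k,l,s,c=cv2.connectedComponentsWithStats(m)
        for i in range(1,k):
            if s[i,4]<300: continue
            q=P[l==i]; cn,_=cv2.findContours((l==i).astype(np.uint8),0,1); e=max(cn,key=len)[:,0]
            W=P[e[:,1],e[:,0],:2].astype(np.float32)*1000; (cx,cy),(a,b),t=cv2.fitEllipse(W)
            print(n,'px',c[i].round(),'xy',np.round([cx/1e3,cy/1e3],3),'axes',round(a),round(b),'long ang',round((t+90+90)%180-90),'top',q[:,2].max().round(3))
E
python3 - <<'E'
from h import *
st()
d=save('wrist','wrist12'); fruits2(d)
cv2.imwrite('pics/c12.png',cv2.resize(cv2.imread('pics/wrist12.png')[60:300,130:470],None,fx=2.2,fy=2.2))
for c in('wrist','side'):
  if c=='side': d=save(c,'side12')
  for q in('garlic_1_mid','lemon_1_mid'): print(q,[(np.round(r['point'],3),round(r['score'],2),*proj(d,r['point'])) for r in manip.place_of(c,q)[:3]])
E
```

```text
{'clock': np.float64(27.35), 'position': array([0.474, 0.026, 0.278]), 'ee_rot': array([-0.001,  0.022,  1.   , -0.   ]), 'qpos': array([-9.200e-02,  1.000e-01,  1.617e+00, -1.000e-03,  1.426e+00,
       -1.618e+00]), 'contact_force': array([0.028, 0.547, 0.385]), 'width': np.float64(0.085), 'gripper_force': np.float64(0.0)}
lemon px [344. 121.] xy [0.405 0.113] axes 53 66 long ang -11 top 0.065
lemon px [265. 144.] xy [0.429 0.017] axes 55 73 long ang 27 top 0.064
garlic px [296. 106.] xy [0.385 0.056] axes 48 52 long ang 43 top 0.058
garlic_1_mid []
lemon_1_mid [(array([0.433, 0.018, 0.03 ]), 0.82, np.float64(267.0), np.float64(148.0))]
garlic_1_mid [(array([ 0.472, -0.362,  0.025]), 0.51, np.float64(299.0), np.float64(189.0))]
lemon_1_mid [(array([0.429, 0.016, 0.034]), 0.67, np.float64(299.0), np.float64(254.0))]
```

View pics/c12.png

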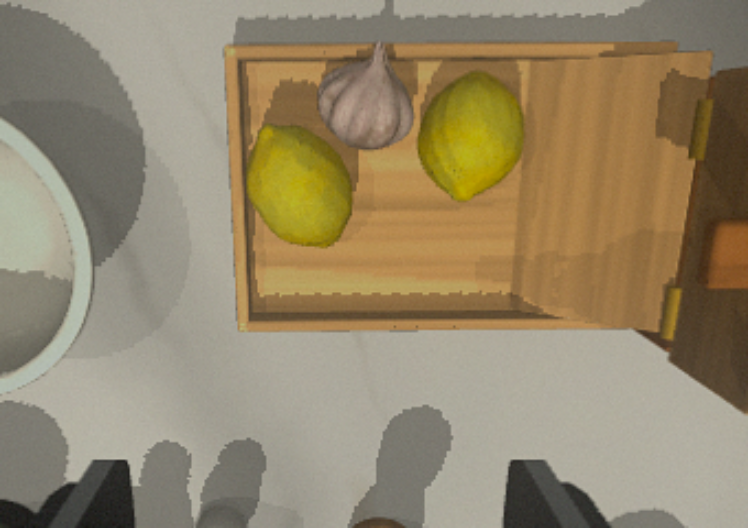

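The lemons are at (0.405,0.113), axis -11°, and (0.429,0.017), axis 27°. The garlic at (0.385,0.056) sits between them. I'll take the right lemon, gripping slightly towards +x to clear the garlic.

Run:
```python
from h import *
r=down(87.5)
plan([([.420,.1125,.12],r),([.420,.1125,.013],r)])
```

```text
d [0.146 0.209 0.396] t [ 0.    -0.001  0.   ] rows 4
d [0.    0.    0.267] t [0. 0. 0.] rows 3
```

Request:
carry_out --delta_pos '[[0.146, 0.209, 0.25], [0.146, 0.209, 0.25], [0.146, 0.209, 0.25], [0.146, 0.209, 0.396], [0.146, 0.209, 0.48], [0.146, 0.209, 0.56], [0.146, 0.209, 0.663], [0.146, 0.209, 0.663]]' --turn '[[0, 0, 0], [0, 0, 0], [0, 0, 0], [0, 0, 0], [0, 0, 0], [0, 0, 0], [0, 0, 0], [0, 0, 0]]' --claw '[-0.74, -0.74, -0.74, -0.74, -0.74, -0.74, -0.74, -0.74]' --force 40

```text
clock: 28.45
position: [0.4181, 0.1128, 0.0101]
ee_rot: [-0.003, 0.021, 1.0, -0.0]
contact_force: [-0.5, 0.4, -1.2]
width: 0.0743
gripper_force: 0.2
```

Request:
carry_out --delta_pos '[[0, 0, 0], [0, 0, 0], [0, 0, 0], [0, 0, 0], [0, 0, 0], [0, 0, -0.1], [0, 0, -0.2], [0, 0, -0.3], [0, 0, -0.42], [0, 0, -0.47], [0, 0, -0.47]]' --turn '[[0, 0, 0], [0, 0, 0], [0, 0, 0], [0, 0, 0], [0, 0, 0], [0, 0, 0], [0, 0, 0], [0, 0, 0], [0, 0, 0], [0, 0, 0], [0, 0, 0]]' --claw '[1, 1, 1, 1, 1, 1, 1, 1, 1, 1, 1]'

```text
clock: 29.55
position: [0.4221, 0.1135, 0.2049]
ee_rot: [0.004, 0.021, 1.0, 0.001]
contact_force: [0.9, -0.6, -1.4]
width: 0.0592
gripper_force: 43.2
```

Run:
```python
from h import *
st()
for c in('top','side'):
  d=save(c,c+'13')
  for q in('lemon_bowl','lemon_1_mid','garlic_1_mid'): print(c,q,[(np.round(r['point'],3),round(r['score'],2),*proj(d,r['point'])) for r in manip.place_of(c,q)[:3]])
r=down(87.5)
plan([([.485,-.178,.2],r),([.485,-.178,.04],r)])
```

```text
{'clock': np.float64(29.55), 'position': array([0.422, 0.113, 0.205]), 'ee_rot': array([0.004, 0.021, 1.   , 0.001]), 'qpos': array([ 0.103,  0.08 ,  1.825, -0.   ,  1.228, -1.426]), 'contact_force': array([ 0.921, -0.555, -1.409]), 'width': np.float64(0.059), 'gripper_force': np.float64(43.215)}
top lemon_bowl [(array([ 0.423, -0.595,  0.001]), 0.61, np.float64(432.0), np.float64(256.0)), (array([ 0.45 , -0.144, -0.   ]), 0.57, np.float64(290.0), np.float64(246.0))]
top lemon_1_mid [(array([0.432, 0.015, 0.035]), 0.74, np.float64(240.0), np.float64(250.0))]
top garlic_1_mid [(array([ 0.476, -0.362,  0.021]), 0.47, np.float64(358.0), np.float64(238.0)), (array([ 0.467, -0.384,  0.003]), 0.35, np.float64(365.0), np.float64(241.0))]
side lemon_bowl [(array([ 0.444, -0.142, -0.001]), 0.93, np.float64(299.0), np.float64(231.0)), (array([ 0.421, -0.597, -0.   ]), 0.54, np.float64(317.0), np.float64(167.0))]
side lemon_1_mid [(array([0.426, 0.016, 0.034]), 0.79, np.float64(300.0), np.float64(255.0)), (array([ 0.686, -0.225, -0.002]), 0.17, np.float64(233.0), np.float64(210.0))]
side garlic_1_mid []
d [-0.195 -0.72   0.   ] t [-0.001 -0.005  0.003] rows 6
d [0.  0.  0.4] t [0. 0. 0.] rows 4
```

The white bowl was knocked to (0.447,-0.143), so I'll place this lemon there.

Request:
carry_out --delta_pos '[[-0.13, -0.667, 0], [-0.13, -0.667, 0], [-0.13, -0.667, 0], [-0.13, -0.667, 0], [-0.13, -0.667, 0], [-0.13, -0.667, 0], [-0.13, -0.667, 0], [-0.13, -0.667, 0]]' --turn '[[0, 0, 0], [0, 0, 0], [0, 0, 0], [0, 0, 0], [0, 0, 0], [0, 0, 0], [0, 0, 0], [0, 0, 0]]' --claw '[1, 1, 1, 1, 1, 1, 1, 1]'

```text
clock: 30.75
position: [0.4602, -0.1555, 0.2004]
ee_rot: [-0.001, 0.022, 1.0, 0.001]
contact_force: [0.3, 0.1, -0.8]
width: 0.059
gripper_force: 43.3
```

Run:
```python
from h import *
st()
d=save('wrist','wrist14')
for q in('lemon_bowl',): print(q,[(np.round(r['point'],3),round(r['score'],2),*proj(d,r['point'])) for r in manip.place_of('wrist',q)[:3]])
```

```text
{'clock': np.float64(30.75), 'position': array([ 0.46 , -0.155,  0.2  ]), 'ee_rot': array([-0.001,  0.022,  1.   ,  0.001]), 'qpos': array([-4.700e-01,  1.640e-01,  1.736e+00,  1.000e-03,  1.244e+00,
       -1.997e+00]), 'contact_force': array([ 0.291,  0.114, -0.786]), 'width': np.float64(0.059), 'gripper_force': np.float64(43.279)}
lemon_bowl [(array([ 0.445, -0.146, -0.005]), 0.68, np.float64(282.0), np.float64(173.0)), (array([0.432, 0.014, 0.032]), 0.38, np.float64(434.0), np.float64(161.0))]
```

View pics/wrist14.png

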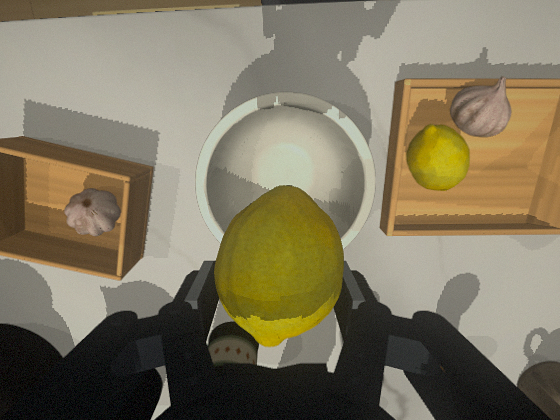

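The lemon is held at (280,265), the bowl is beneath at (285,180), and the first garlic is in the crate at (92,212). I'll lower and release.

Request:
carry_out --delta_pos '[[0, 0, 0.1], [0, 0, 0.2], [0, 0, 0.3], [0, 0, 0.39], [0, 0, 0.39], [0, 0, 0.39], [0, 0, 0.39], [0, 0, 0.39], [0, 0, 0.25], [0, 0, 0.12], [0, 0, 0], [0, 0, -0.1]]' --turn '[[0, 0, 0], [0, 0, 0], [0, 0, 0], [0, 0, 0], [0, 0, 0], [0, 0, 0], [0, 0, 0], [0, 0, 0], [0, 0, 0], [0, 0, 0], [0, 0, 0], [0, 0, 0]]' --claw '[1, 1, 1, 1, 1, -0.6, -0.6, -0.6, -0.6, -0.6, -0.6, -0.6]'

```text
clock: 32.05
position: [0.4609, -0.1557, 0.2457]
ee_rot: [0.002, 0.021, 1.0, -0.001]
contact_force: [0.8, -1.1, 0.9]
width: 0.0685
gripper_force: 0.0
```

Request:
carry_out --delta_pos '[[-0.04, 0.48, -0.1], [-0.04, 0.48, -0.1], [-0.04, 0.48, -0.1], [-0.04, 0.48, -0.1], [-0.04, 0.48, -0.1], [-0.04, 0.48, -0.1], [-0.04, 0.48, -0.1]]' --turn '[[0, 0, 0], [0, 0, 0], [0, 0, 0], [0, 0, 0], [0, 0, 0], [0, 0, 0], [0, 0, 0]]' --claw '[-1, -1, -1, -1, -1, -1, -1]'

```text
clock: 32.75
position: [0.4844, 0.0347, 0.2818]
ee_rot: [0.0, 0.021, 1.0, -0.0]
contact_force: [-0.2, 0.1, -0.3]
width: 0.085
gripper_force: 0.0
```

Run:
```python
from h import *
st()
d=save('wrist','wrist15'); fruits2(d)
for q in('lemon_bowl','lemon_1_mid','garlic_1_mid'): print(q,[(np.round(r['point'],3),round(r['score'],2),*proj(d,r['point'])) for r in manip.place_of('wrist',q)[:3]])
r=down(87.5)
plan([([.388,.056,.13],r),([.388,.056,.013],r)])
```

```text
{'clock': np.float64(32.75), 'position': array([0.484, 0.035, 0.282]), 'ee_rot': array([ 0.   ,  0.021,  1.   , -0.   ]), 'qpos': array([-7.100e-02,  1.130e-01,  1.592e+00, -1.000e-03,  1.436e+00,
       -1.599e+00]), 'contact_force': array([-0.217,  0.149, -0.255]), 'width': np.float64(0.085), 'gripper_force': np.float64(0.0)}
lemon px [258. 135.] xy [0.429 0.016] axes 55 73 long ang 28 top 0.064
garlic px [286.  96.] xy [0.383 0.052] axes 47 53 long ang 56 top 0.06
lemon_bowl [(array([ 0.446, -0.146, -0.004]), 0.65, np.float64(148.0), np.float64(152.0))]
lemon_1_mid [(array([0.432, 0.015, 0.032]), 0.7, np.float64(258.0), np.float64(138.0))]
garlic_1_mid []
d [0.243 0.044 0.378] t [-0.001 -0.001 -0.001] rows 4
d [0.    0.    0.293] t [0. 0. 0.] rows 3
```

View pics/wrist15.png

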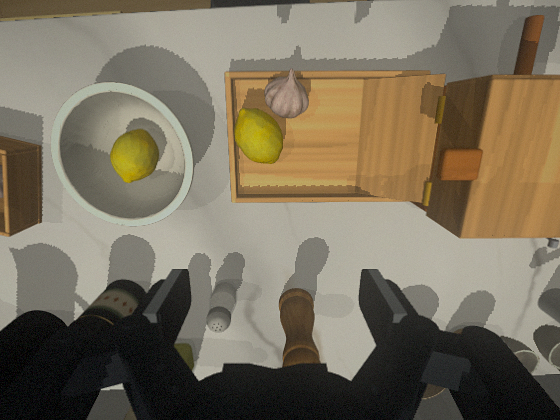

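The lemon sits in the bowl at (134,155). Next is the garlic at (286,96), with a narrow opening to stay clear of the last lemon at (258,135).

Request:
carry_out --delta_pos '[[0.26, 0.042, 0.25], [0.26, 0.042, 0.25], [0.26, 0.042, 0.25], [0.26, 0.042, 0.378], [0.26, 0.042, 0.47], [0.26, 0.042, 0.56], [0.26, 0.042, 0.668], [0.26, 0.042, 0.668], [0.26, 0.042, 0.668]]' --turn '[[0, 0, 0], [0, 0, 0], [0, 0, 0], [0, 0, 0], [0, 0, 0], [0, 0, 0], [0, 0, 0], [0, 0, 0], [0, 0, 0]]' --claw '[-0.6, -0.6, -0.6, -0.6, -0.6, -0.6, -0.6, -0.6, -0.6]' --force 25

```text
clock: 33.85
position: [0.3813, 0.0562, 0.0141]
ee_rot: [-0.001, 0.022, 1.0, -0.0]
contact_force: [-0.4, -0.8, 1.3]
width: 0.0683
gripper_force: 0.0
```

Request:
carry_out --delta_pos '[[0, 0, 0], [0, 0, 0], [0, 0, 0], [0, 0, 0], [0, 0, 0], [0, 0, -0.1], [0, 0, -0.2], [0, 0, -0.3], [0, 0, -0.42], [0, 0, -0.5], [0, 0, -0.5]]' --turn '[[0, 0, 0], [0, 0, 0], [0, 0, 0], [0, 0, 0], [0, 0, 0], [0, 0, 0], [0, 0, 0], [0, 0, 0], [0, 0, 0], [0, 0, 0], [0, 0, 0]]' --claw '[1, 1, 1, 1, 1, 1, 1, 1, 1, 1, 1]'

```text
clock: 34.95
position: [0.3844, 0.0568, 0.2191]
ee_rot: [0.006, 0.021, 1.0, -0.0]
contact_force: [1.6, 0.5, 0.2]
width: 0.0517
gripper_force: 26.9
```

Run:
```python
from h import *
st()
for c in('top','side'):
  d=save(c,c+'16')
  for q in('garlic_crate','garlic_1_mid','lemon_1_mid'): print(c,q,[(np.round(r['point'],3),round(r['score'],2),*proj(d,r['point'])) for r in manip.place_of(c,q)[:3]])
plan([([.462,-.41,.2],down(76))])
```

```text
{'clock': np.float64(34.95), 'position': array([0.384, 0.057, 0.219]), 'ee_rot': array([ 0.006,  0.021,  1.   , -0.   ]), 'qpos': array([-0.033, -0.009,  1.882, -0.   ,  1.257, -1.562]), 'contact_force': array([1.645, 0.523, 0.199]), 'width': np.float64(0.052), 'gripper_force': np.float64(26.866)}
top garlic_crate [(array([ 0.466, -0.384,  0.004]), 0.82, np.float64(365.0), np.float64(241.0))]
top garlic_1_mid [(array([ 0.476, -0.361,  0.02 ]), 0.72, np.float64(358.0), np.float64(238.0))]
top lemon_1_mid [(array([0.431, 0.018, 0.034]), 0.88, np.float64(240.0), np.float64(250.0)), (array([0.46 , 0.369, 0.14 ]), 0.59, np.float64(120.0), np.float64(236.0))]
side garlic_crate [(array([ 0.465, -0.38 , -0.002]), 0.63, np.float64(301.0), np.float64(193.0))]
side garlic_1_mid [(array([ 0.466, -0.383, -0.003]), 0.73, np.float64(301.0), np.float64(193.0)), (array([ 0.472, -0.362,  0.023]), 0.45, np.float64(299.0), np.float64(190.0)), (array([0.462, 0.367, 0.141]), 0.33, np.float64(266.0), np.float64(322.0))]
side lemon_1_mid [(array([0.427, 0.018, 0.035]), 0.59, np.float64(299.0), np.float64(255.0)), (array([ 0.464, -0.385,  0.   ]), 0.24, np.float64(301.0), np.float64(192.0))]
d [-0.126 -0.579  0.016] t [ 0.    -0.003  0.193] rows 5
d [-0.184 -0.563  0.016] t [ 0.    -0.003  0.193] rows 5
```

Run:
```python
from h import *
plan([([.457,-.413,.2],down(-14)),([.457,-.413,.025],down(-14))])
```

```text
d [-0.06  -0.291  0.008] t [-0.001 -0.001  0.847] rows 3
d [-0.179 -0.237  0.008] t [-0.001 -0.001  0.847] rows 3
d [-0.264 -0.138  0.008] t [-0.001 -0.001  0.847] rows 3
d [-0.297 -0.011  0.008] t [-0.001 -0.001  0.847] rows 3
d [0.    0.    0.438] t [0. 0. 0.] rows 4
```

Request:
carry_out --delta_pos '[[-0.06, -0.291, 0.008], [-0.06, -0.291, 0.008], [-0.06, -0.291, 0.008], [-0.06, -0.291, 0.008]]' --turn '[[0, 0, 0.847], [0, 0, 0.847], [0, 0, 0.847], [0, 0, 0.847]]' --claw '[1, 1, 1, 1]'

```text
clock: 35.75
position: [0.401, -0.0628, 0.2101]
ee_rot: [-0.001, 0.243, 0.97, -0.0]
contact_force: [0.6, 0.9, -0.2]
width: 0.0518
gripper_force: 26.9
```

Request:
carry_out --delta_pos '[[-0.179, -0.237, 0.008], [-0.179, -0.237, 0.008], [-0.179, -0.237, 0.008], [-0.179, -0.237, 0.008]]' --turn '[[0, 0, 0.847], [0, 0, 0.847], [0, 0, 0.847], [0, 0, 0.847]]' --claw '[1, 1, 1, 1]'

```text
clock: 36.15
position: [0.4202, -0.1791, 0.2069]
ee_rot: [-0.001, 0.448, 0.894, 0.0]
contact_force: [0.0, 0.1, -0.4]
width: 0.0516
gripper_force: 26.9
```

Request:
carry_out --delta_pos '[[-0.264, -0.138, 0.008], [-0.264, -0.138, 0.008], [-0.264, -0.138, 0.008], [-0.264, -0.138, 0.008]]' --turn '[[0, 0, 0.847], [0, 0, 0.847], [0, 0, 0.847], [0, 0, 0.847]]' --claw '[1, 1, 1, 1]'

```text
clock: 36.55
position: [0.4393, -0.296, 0.2037]
ee_rot: [-0.001, 0.633, 0.774, 0.0]
contact_force: [-0.3, -0.2, 0.7]
width: 0.0517
gripper_force: 26.9
```

Request:
carry_out --delta_pos '[[-0.297, -0.011, 0.008], [-0.297, -0.011, 0.008], [-0.297, -0.011, 0.008], [-0.297, -0.011, 0.008], [-0.297, -0.011, 0.008]]' --turn '[[0, 0, 0.847], [0, 0, 0.847], [0, 0, 0.847], [0, 0, 0.847], [0, 0, 0.847]]' --claw '[1, 1, 1, 1, 1]'

```text
clock: 37.05
position: [0.4577, -0.4098, 0.2008]
ee_rot: [-0.002, 0.786, 0.618, 0.001]
contact_force: [-0.6, 0.8, 0.2]
width: 0.0521
gripper_force: 26.9
```

Run:
```python
from h import *
st()
d=save('wrist','wrist17')
for q in('garlic_crate','garlic_1_mid'): print(q,[(np.round(r['point'],3),round(r['score'],2),*proj(d,r['point'])) for r in manip.place_of('wrist',q)[:3]])
plan([([.457,-.413,.025],down(-14))])
```

```text
{'clock': np.float64(37.05), 'position': array([ 0.458, -0.41 ,  0.201]), 'ee_rot': array([-0.002,  0.786,  0.618,  0.001]), 'qpos': array([-8.440e-01,  3.540e-01,  1.465e+00,  1.000e-03,  1.326e+00,
       -6.050e-01]), 'contact_force': array([-0.615,  0.847,  0.206]), 'width': np.float64(0.052), 'gripper_force': np.float64(26.871)}
garlic_crate [(array([ 0.468, -0.388,  0.   ]), 0.63, np.float64(279.0), np.float64(167.0))]
garlic_1_mid [(array([ 0.478, -0.356,  0.026]), 0.56, np.float64(282.0), np.float64(139.0)), (array([ 0.452, -0.406,  0.228]), 0.48, np.float64(260.0), np.float64(297.0))]
d [-0.008  0.     0.441] t [-0.001 -0.002  0.007] rows 4
```

View pics/wrist17.png

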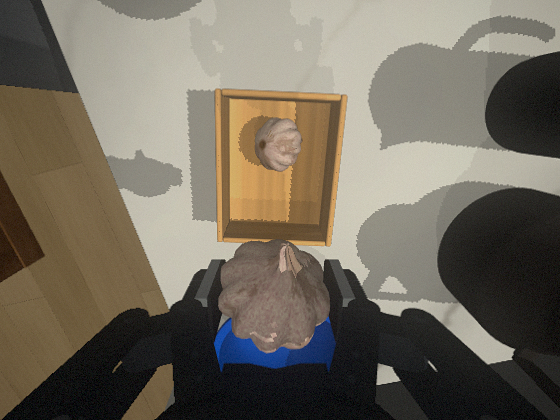

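The second garlic is aligned over the empty end of the crate, which lies at (280,165). I'll lower and release.

Request:
carry_out --delta_pos '[[-0.008, 0, 0.1], [-0.008, 0, 0.2], [-0.008, 0, 0.3], [-0.008, 0, 0.37], [-0.008, 0, 0.43], [-0.008, 0, 0.43], [-0.008, 0, 0.43], [-0.008, 0, 0.43], [-0.008, 0, 0.3], [-0.008, 0, 0.18], [-0.008, 0, 0.06], [-0.008, 0, -0.06]]' --turn '[[0, 0, 0], [0, 0, 0], [0, 0, 0], [0, 0, 0], [0, 0, 0], [0, 0, 0], [0, 0, 0], [0, 0, 0], [0, 0, 0], [0, 0, 0], [0, 0, 0], [0, 0, 0]]' --claw '[1, 1, 1, 1, 1, -0.5, -0.5, -0.5, -0.5, -0.5, -0.5, -0.5]'

```text
clock: 38.4
position: [0.4572, -0.4159, 0.2298]
ee_rot: [0.002, 0.788, 0.616, 0.0]
contact_force: [0.6, -0.8, -0.1]
width: 0.064
gripper_force: 0.0
```

Run:
```python
from h import *
st()
d=save('wrist','wrist18')
for q in('garlic_crate','garlic_1_mid'): print(q,[(np.round(r['point'],3),round(r['score'],2),*proj(d,r['point'])) for r in manip.place_of('wrist',q)[:3]])
# last lemon at (.429,.017), axis 28
for yaw in (118-180,):
    plan([([.432,.0165,.26],down(yaw))])
```

```text
{'clock': np.float64(38.4), 'position': array([ 0.457, -0.416,  0.23 ]), 'ee_rot': array([0.002, 0.788, 0.616, 0.   ]), 'qpos': array([-0.851,  0.339,  1.415,  0.   ,  1.383, -0.606]), 'contact_force': array([ 0.581, -0.76 , -0.058]), 'width': np.float64(0.064), 'gripper_force': np.float64(0.0)}
garlic_crate [(array([ 0.47 , -0.39 , -0.001]), 0.58, np.float64(279.0), np.float64(158.0))]
garlic_1_mid [(array([ 0.481, -0.36 ,  0.025]), 0.95, np.float64(282.0), np.float64(133.0)), (array([ 0.448, -0.404,  0.038]), 0.66, np.float64(264.0), np.float64(180.0))]
d [ 0.518 -0.164 -0.04 ] t [0.013 0.002 0.8  ] rows 5
d [ 0.407 -0.361 -0.038] t [0.013 0.002 0.8  ] rows 5
```

Both garlic bulbs are in the crate. Now for the last lemon, near the tray wall: I'll close across its short axis with the tips kept above the 27 mm wall.

Request:
carry_out --delta_pos '[[0.518, -0.164, -0.04], [0.518, -0.164, -0.04], [0.518, -0.164, -0.04], [0.518, -0.164, -0.04], [0.518, -0.164, -0.04], [0.518, -0.164, -0.04]]' --turn '[[0, 0, 0.8], [0, 0, 0.8], [0, 0, 0.8], [0, 0, 0.8], [0, 0, 0.8], [0, 0, 0.8]]' --claw '[-1, -1, -1, -1, -1, -1]'

```text
clock: 39.15
position: [0.443, -0.1964, 0.2418]
ee_rot: [0.0, 0.898, 0.44, 0.0]
contact_force: [0.3, 0.4, -0.1]
width: 0.0854
gripper_force: 0.0
```

Request:
carry_out --delta_pos '[[0.407, -0.361, -0.038], [0.407, -0.361, -0.038], [0.407, -0.361, -0.038], [0.407, -0.361, -0.038], [0.407, -0.361, -0.038], [0.407, -0.361, -0.038], [0.407, -0.361, -0.038]]' --turn '[[0, 0, 0.8], [0, 0, 0.8], [0, 0, 0.8], [0, 0, 0.8], [0, 0, 0.8], [0, 0, 0.8], [0, 0, 0.8]]' --claw '[-1, -1, -1, -1, -1, -1, -1]'

```text
clock: 39.85
position: [0.431, 0.0174, 0.2564]
ee_rot: [0.001, 0.97, 0.242, 0.0]
contact_force: [-0.5, -0.6, -1.0]
width: 0.0855
gripper_force: 0.0
```

Run:
```python
from h import *
st()
d=save('wrist','wrist19'); fruits2(d)
for q in('lemon_1_mid',): print(q,[(np.round(r['point'],3),round(r['score'],2),*proj(d,r['point'])) for r in manip.place_of('wrist',q)[:3]])
plan([([.431,.0165,.024],down(-62))])
```

```text
{'clock': np.float64(39.85), 'position': array([0.431, 0.017, 0.256]), 'ee_rot': array([0.001, 0.97 , 0.242, 0.   ]), 'qpos': array([-0.12 ,  0.041,  1.736, -0.002,  1.364,  0.962]), 'contact_force': array([-0.453, -0.627, -1.033]), 'width': np.float64(0.085), 'gripper_force': np.float64(0.0)}
lemon px [274. 183.] xy [0.43  0.017] axes 54 72 long ang 29 top 0.064
lemon_1_mid [(array([0.43 , 0.014, 0.033]), 0.78, np.float64(276.0), np.float64(184.0)), (array([0.458, 0.228, 0.001]), 0.75, np.float64(134.0), np.float64(79.0))]
d [0.    0.    0.581] t [ 0.002  0.001 -0.004] rows 5
```

Request:
carry_out --delta_pos '[[0, 0, 0.12], [0, 0, 0.24], [0, 0, 0.36], [0, 0, 0.46], [0, 0, 0.54], [0, 0, 0.581], [0, 0, 0.581], [0, 0, 0.581], [0, 0, 0.581], [0, 0, 0.581], [0, 0, 0.581], [0, 0, 0.581]]' --turn '[[0, 0, 0], [0, 0, 0], [0, 0, 0], [0, 0, 0], [0, 0, 0], [0, 0, 0], [0, 0, 0], [0, 0, 0], [0, 0, 0], [0, 0, 0], [0, 0, 0], [0, 0, 0]]' --claw '[-1, -1, -1, -1, -1, -1, -1, 1, 1, 1, 1, 1]' --force 45

```text
clock: 41.15
position: [0.4315, 0.0176, 0.0256]
ee_rot: [0.001, 0.97, 0.242, 0.001]
contact_force: [-0.9, -0.7, 6.9]
width: 0.057
gripper_force: 48.0
```

Request:
carry_out --delta_pos '[[0, 0, -0.05], [0, 0, -0.12], [0, 0, -0.2], [0, 0, -0.3], [0, 0, -0.4], [0, 0, -0.45], [0, 0, -0.45]]' --turn '[[0, 0, 0], [0, 0, 0], [0, 0, 0], [0, 0, 0], [0, 0, 0], [0, 0, 0], [0, 0, 0]]' --claw '[1, 1, 1, 1, 1, 1, 1]'

```text
clock: 41.85
position: [0.4325, 0.0181, 0.2076]
ee_rot: [0.002, 0.97, 0.242, 0.004]
contact_force: [1.1, -0.6, -0.9]
width: 0.0571
gripper_force: 49.2
```

Run:
```python
from h import *
st()
for c in('top','side'):
  d=save(c,c+'20')
  for q in('lemon_bowl','lemon_1_mid','garlic_crate'): print(c,q,[(np.round(r['point'],3),round(r['score'],2),*proj(d,r['point'])) for r in manip.place_of(c,q)[:3]])
plan([([.446,-.12,.2],down(-62))])
```

```text
{'clock': np.float64(41.85), 'position': array([0.433, 0.018, 0.208]), 'ee_rot': array([0.002, 0.97 , 0.242, 0.004]), 'qpos': array([-0.119,  0.071,  1.827,  0.   ,  1.234,  0.963]), 'contact_force': array([ 1.137, -0.626, -0.925]), 'width': np.float64(0.057), 'gripper_force': np.float64(49.243)}
top lemon_bowl [(array([ 0.422, -0.596, -0.   ]), 0.64, np.float64(432.0), np.float64(256.0)), (array([ 0.446, -0.142,  0.002]), 0.57, np.float64(290.0), np.float64(247.0))]
top lemon_1_mid [(array([0.432, 0.018, 0.212]), 0.45, np.float64(232.0), np.float64(244.0))]
top garlic_crate [(array([ 0.468, -0.384,  0.   ]), 0.65, np.float64(364.0), np.float64(241.0))]
side lemon_bowl [(array([ 0.448, -0.144,  0.   ]), 0.89, np.float64(298.0), np.float64(230.0)), (array([ 0.422, -0.596, -0.002]), 0.82, np.float64(317.0), np.float64(168.0))]
side lemon_1_mid [(array([0.425, 0.017, 0.211]), 0.69, np.float64(303.0), np.float64(204.0)), (array([ 0.685, -0.227, -0.003]), 0.52, np.float64(233.0), np.float64(210.0))]
side garlic_crate [(array([ 0.467, -0.383, -0.003]), 0.76, np.float64(300.0), np.float64(193.0)), (array([ 0.442, -0.144,  0.002]), 0.4, np.float64(300.0), np.float64(230.0))]
d [-0.126  0.325  0.007] t [-0.003  0.004 -0.002] rows 3
```

Run:
```python
from h import *
for c in('top','side'):
    d=manip.get_image(c); P=cloud(d); h=cv2.cvtColor(d['image'],cv2.COLOR_RGB2HSV)
    m=(h[...,1]>140)&(h[...,0]>19)&(h[...,0]<36)&(abs(P[...,0]-.446)<.08)&(abs(P[...,1]+.143)<.08)&(P[...,2]<.1)
    q=P[m]; print(c,len(q), q.min(0).round(3) if len(q) else '', q.max(0).round(3) if len(q) else '', q.mean(0).round(3) if len(q) else '')
```

```text
top 20 [ 0.441 -0.166  0.041] [ 0.476 -0.141  0.053] [ 0.469 -0.155  0.049]
side 23 [ 0.421 -0.146  0.037] [ 0.473 -0.128  0.05 ] [ 0.457 -0.136  0.043]
```

Request:
carry_out --delta_pos '[[-0.06, 0.15, 0.007], [-0.118, 0.294, 0.007], [-0.118, 0.294, 0.007], [-0.118, 0.294, 0.007], [-0.118, 0.294, 0.007], [-0.118, 0.294, 0.1], [-0.118, 0.294, 0.2], [-0.118, 0.294, 0.3], [-0.118, 0.294, 0.31], [-0.118, 0.294, 0.31]]' --turn '[[0, 0, 0], [0, 0, 0], [0, 0, 0], [0, 0, 0], [0, 0, 0], [0, 0, 0], [0, 0, 0], [0, 0, 0], [0, 0, 0], [0, 0, 0]]' --claw '[1, 1, 1, 1, 1, 1, 1, 1, 1, 1]'

```text
clock: 43.35
position: [0.4432, -0.1067, 0.0799]
ee_rot: [-0.001, 0.97, 0.242, -0.001]
contact_force: [0.5, 0.9, -1.4]
width: 0.0574
gripper_force: 49.4
```

Run:
```python
from h import *
st()
d=save('side','side21')
for q in('lemon_bowl','lemon_1_mid'): print(q,[(np.round(r['point'],3),round(r['score'],2),*proj(d,r['point'])) for r in manip.place_of('side',q)[:3]])
```

```text
{'clock': np.float64(43.35), 'position': array([ 0.443, -0.107,  0.08 ]), 'ee_rot': array([-0.001,  0.97 ,  0.242, -0.001]), 'qpos': array([-0.389,  0.245,  1.976,  0.   ,  0.922,  0.692]), 'contact_force': array([ 0.541,  0.914, -1.418]), 'width': np.float64(0.057), 'gripper_force': np.float64(49.421)}
lemon_bowl [(array([ 0.424, -0.598,  0.002]), 0.83, np.float64(317.0), np.float64(167.0)), (array([ 0.445, -0.143, -0.   ]), 0.59, np.float64(299.0), np.float64(231.0))]
lemon_1_mid [(array([ 0.44 , -0.108,  0.088]), 0.62, np.float64(301.0), np.float64(215.0))]
```

Request:
carry_out --delta_pos '[[0, 0, 0], [0, 0, 0], [0, 0, 0], [0, 0, -0.1], [0, 0, -0.22], [0, 0, -0.34], [0, 0, -0.46], [0, 0, -0.5], [0, 0, -0.5], [0, 0, -0.5]]' --turn '[[0, 0, 0], [0, 0, 0], [0, 0, 0], [0, 0, 0], [0, 0, 0], [0, 0, 0], [0, 0, 0], [0, 0, 0], [0, 0, 0], [0, 0, 0]]' --claw '[-0.8, -0.8, -0.8, -0.8, -0.8, -0.8, -0.8, -0.8, -0.8, -0.8]'

```text
clock: 44.5
position: [0.4431, -0.1076, 0.2795]
ee_rot: [-0.0, 0.97, 0.241, -0.0]
contact_force: [-0.2, -0.2, -0.1]
width: 0.0769
gripper_force: 0.0
```

Run:
```python
from h import *
st()
d=save('wrist','wrist22')
for c in('wrist','top','side'):
  if c!='wrist': d=save(c,c+'22')
  for q in('lemon_bowl','lemon_1_mid','garlic_crate','garlic_1_mid','lid_tab','pepper_mill','salt_shaker','tea_tin'): print(c,q,[(np.round(r['point'],3),round(r['score'],2),*proj(d,r['point'])) for r in manip.place_of(c,q)[:3]])
```

```text
{'clock': np.float64(44.5), 'position': array([ 0.443, -0.108,  0.28 ]), 'ee_rot': array([-0.   ,  0.97 ,  0.241, -0.   ]), 'qpos': array([-0.391,  0.069,  1.648, -0.   ,  1.426,  0.692]), 'contact_force': array([-0.238, -0.185, -0.068]), 'width': np.float64(0.077), 'gripper_force': np.float64(0.0)}
wrist lemon_bowl [(array([ 0.419, -0.597,  0.004]), 0.87, np.float64(520.0), np.float64(319.0))]
wrist lemon_1_mid [(array([ 0.446, -0.115,  0.064]), 0.86, np.float64(281.0), np.float64(184.0))]
wrist garlic_crate [(array([ 0.466, -0.391,  0.002]), 0.6, np.float64(442.0), np.float64(246.0))]
wrist garlic_1_mid [(array([ 0.476, -0.362,  0.027]), 0.92, np.float64(439.0), np.float64(238.0)), (array([ 0.455,  0.225, -0.002]), 0.24, np.float64(50.0), np.float64(46.0))]
wrist lid_tab [(array([ 0.478, -0.36 ,  0.025]), 0.23, np.float64(439.0), np.float64(236.0))]
wrist pepper_mill []
wrist salt_shaker []
wrist tea_tin [(array([ 0.687, -0.224, -0.002]), 0.97, np.float64(443.0), np.float64(50.0))]
top lemon_bowl [(array([ 0.448, -0.143,  0.001]), 0.92, np.float64(290.0), np.float64(246.0)), (array
[... 1182 characters left out ...]
 0.071]), 0.59, np.float64(301.0), np.float64(218.0))]
side garlic_crate [(array([ 0.469, -0.384, -0.003]), 0.92, np.float64(300.0), np.float64(193.0))]
side garlic_1_mid [(array([ 0.473, -0.36 ,  0.024]), 0.55, np.float64(298.0), np.float64(190.0))]
side lid_tab [(array([0.455, 0.205, 0.144]), 0.64, np.float64(281.0), np.float64(268.0))]
side pepper_mill [(array([0.713, 0.061, 0.006]), 0.66, np.float64(200.0), np.float64(260.0)), (array([0.462, 0.367, 0.142]), 0.31, np.float64(266.0), np.float64(322.0))]
side salt_shaker [(array([ 0.673, -0.053, -0.   ]), 0.74, np.float64(224.0), np.float64(240.0))]
side tea_tin [(array([ 0.682, -0.224, -0.   ]), 0.84, np.float64(234.0), np.float64(210.0))]
```

View pics/wrist22.png

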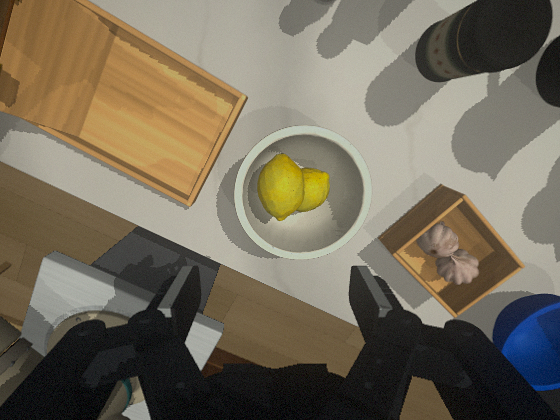

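In the wrist view both lemons are in the white bowl, at (282,185) and (315,190). Both garlic bulbs are in the crate, at (437,240) and (457,265). I'll wait briefly to confirm everything is at rest.

Request:
carry_out --delta_pos '[[0, 0, -0.1], [0, 0, -0.1], [0, 0, -0.1], [0, 0, -0.1], [0, 0, -0.1], [0, 0, -0.1], [0, 0, -0.1], [0, 0, -0.1], [0, 0, -0.1], [0, 0, -0.1], [0, 0, -0.1], [0, 0, -0.1]]' --turn '[[0, 0, 0], [0, 0, 0], [0, 0, 0], [0, 0, 0], [0, 0, 0], [0, 0, 0], [0, 0, 0], [0, 0, 0], [0, 0, 0], [0, 0, 0], [0, 0, 0], [0, 0, 0]]' --claw '[-0.8, -0.8, -0.8, -0.8, -0.8, -0.8, -0.8, -0.8, -0.8, -0.8, -0.8, -0.8]'

```text
clock: 47.05
position: [0.4437, -0.1078, 0.3201]
ee_rot: [0.0, 0.97, 0.242, 0.0]
contact_force: [0.6, 0.4, -0.2]
width: 0.0767
gripper_force: 0.0
```

Run:
```python
from h import *
for k in range(3):
    d=manip.get_image('wrist'); P=cloud(d); h=cv2.cvtColor(d['image'],cv2.COLOR_RGB2HSV)
    m=(h[...,1]>120)&(h[...,0]>19)&(h[...,0]<36)&(abs(P[...,0]-.446)<.08)&(abs(P[...,1]+.143)<.08)&(P[...,2]<.12)
    q=P[m]; print(len(q),q.min(0).round(4),q.max(0).round(4),q.mean(0).round(4))
print([(np.round(r['point'],3),round(r['score'],2)) for r in manip.place_of('wrist','lemon_1_mid')], [(np.round(r['point'],3),round(r['score'],2)) for r in manip.place_of('wrist','lemon_bowl')])
```

```text
2710 [ 0.4075 -0.1811  0.0263] [ 0.4831 -0.0853  0.0988] [ 0.4509 -0.1271  0.0754]
2711 [ 0.4078 -0.1812  0.0262] [ 0.4832 -0.0853  0.0995] [ 0.4508 -0.1271  0.0755]
2710 [ 0.4074 -0.1812  0.0252] [ 0.4831 -0.0853  0.0992] [ 0.4509 -0.1271  0.0754]
[(array([ 0.445, -0.118,  0.068]), 0.8)] [(array([ 0.418, -0.601,  0.003]), 0.78), (array([ 0.687, -0.225, -0.003]), 0.46)]
```

```bash
python3 -c "
from rig import manip
print(manip.sign_off())"
```

```text
the job is handed in; nothing more can be done
None
```

I handed the job in at about 47 s: both lemons lie at rest in the white bowl, both garlic bulbs are in the crate, the box is upright with its lid shut, and the pepper mill, salt shaker and tea tin are where they started; no verdict came back.

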